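# Stack sample tubes on a V-cradle and chock the bottom layer

## Robot

A 6-joint arm with a two-finger parallel gripper is mounted at the origin on the work surface. World frame = base frame: x ahead of the robot, y to its left, z up, the work surface at z = 0. Lengths are in m, angles in rad, forces in N, time in s.
With the tool pointing down it reaches from about 0.425 to 0.95 m from the base axis. Payload 3.5 kg.
Tool frame: the origin (TCP) lies at the very end of the fingers, on their centre line; the grasp point (between the pads) lies 19 mm behind it (tcp_to_grasp is the distance from the TCP to the grasp point, in m); z points along the fingers, y is the direction in which the jaws open and shut (so a half turn about z gives the same grasp; the last joint's range is limited). The gripper opens to 85 mm and grips with 20 to 120 N. Pads are 22 mm wide; open, the fingers measure 114 mm over their backs; the gripper's body (76 mm by 85 mm) begins 54 mm behind the grasp point. The pads swing forward as they close: fully open they stand 13 mm farther back than shut.
Start: joints at [-1.387, 0.286, 1.577, -0, 1.279, -0.15], TCP at [0.221, -0.638, 0.195] pointing down, gripper open.
Joint ranges: [-2.77, 2.77], [-0.9, 2.22], [0.21, 2.48], [-1.53, 4.67], [0.24, 2.81], [-2.84, 2.84]. Speed limits (rad/s): [2.79, 2.79, 3.14, 3.14, 3.14, 3.14].

## Interface

Orientations are given as a unit quaternion [x, y, z, w].
In Python, from plant import * gives the robot as it stands. The module is installed in compiled form; this text tells all that it offers.
- The arm moves only by the tool arm_command, never from a script. Its argument "steps" is a list of rows, each a list of 3 entries, a list of its own where there are three numbers: the turn, a rotation vector about the tool's x, y, z in rad, then the shift along the tool's x, y, z in m, then the gripper command: -1 is shut, 1 is fully open, values between are in proportion. A call has 1 to 12 rows; each row is the pose to reach, as a shift and turn from the pose measured when the call began, along the tool's axes at that moment; what a row does not reach only later rows make up. A row lasts 1/8 s, in which the tool goes at most 62.5 mm and 10.7 degrees, less where a joint would pass 70% of its speed; a pose out of reach is approached as far as the arm can. A call with a gripper value outside its range is refused whole. The fingers move at their own pace and stop on an object; "force" is the grip in N (left out, the last holds). Time passes only in rows, so rows that repeat a pose let the fingers close. It gives the time, the measured TCP pose, the force and the opening at its end, in the units of the state.
- get_state(): the state, without advancing time (a new reading comes with each control period).
- read_camera(name): name is "scene" or "side" or "wrist"; returns a dict with "frame" (420x560x3 uint8, red, green, blue), "vfov" (degrees; the focal length in pixels is half the picture's height over the tangent of half this angle, whatever the lens; pixels are square), "cx", "cy" (the principal point, pixels), "position" and "rotation" of the camera in the world; the wrist camera has in their place "mount" (4x4, takes a point from camera to tool coordinates, whose origin is the TCP and whose axes are the flange's). Camera axes: x right, y up, looking along -z (the intrinsics and any distortion apply to the point x, -y, -z); pixel columns grow to the right and rows downward; lengths in m; the calibration is good to about 2 mm. A picture is of the moment at which its call begins: read the wrist's pose just before it. There is no depth.
- sign_off(): hands the job in, once; it reports no verdict.
The state is a dict: "time": time; "qpos": joint angles; "dq": joint speeds; "joint_efforts": joint torques, N m; "eef_pos": TCP position; "tcp_rot": TCP orientation; "contact_force": force on the tool from outside, world axes, zero at the start; "wrist_torque": the same for the moment, N m; "opening": opening from 0.0 (shut) to 1.0 (fully open).
Only numpy, scipy, OpenCV 4.12 (cv2) and the standard library are available. Lean on these libraries where they do the work, as an engineer would, in place of code of your own. Each camera call takes 0.05 s, during which the arm holds its last target.

## Task

In the safety cabinet, lay the orange-capped tube on the sloping bed of the blue-footed steel cradle beside the green-capped tube, so that the two touch side by side. Then set the yellow chock on the bed, sloped face against the middle of the orange tube, so it cannot roll away, and only after that lay the blue-capped tube on top, in the valley between the two. Lay the tubes down without dropping them, ends about level and caps either way round, let go of everything, and leave the jar, the tip box and the vial rack where they are.

Things in the scene. Friction and masses are not known exactly. Their poses are not given: they have to be found in the camera images.
- cradle: Fixed steel V-cradle on a blue foot, 120 mm (x) by 165 mm (y), under 48 mm high; origin at work-surface height, z up. Tubes lie along its x. Flat bed, x = -60..60, y = -75..65 mm, rising 5 degrees towards +y: its top is at z = 18 mm + 0.0875 y. At its -y side a steep cheek leans outwards, 60 degrees to the bed, top edge at about y = -83, z = 44 mm.
- tube_green: Sealed rigid tube, a cylinder 40 mm in diameter, 120 mm long, 120 g, white, screw cap green, on its +x end. Origin at its middle, x along its axis; y, z turn as it rolls. It lies in the cradle against the cheek, axis at cradle y = -52, z = 34 mm, and stays there.
- tube_orange: Sealed rigid tube, a cylinder 40 mm in diameter, 120 mm long, 120 g, white, screw cap orange, on its +x end. Origin at its middle, x along its axis; y, z turn as it rolls. Starts in one seat of the rest. Let go on the bed at cradle y = 23, z = 40 mm (room for a finger) it rolls down by itself until it touches the green tube, axis then at y = -12, z = 37 mm.
- tube_blue: Sealed rigid tube, a cylinder 40 mm in diameter, 120 mm long, 120 g, white, screw cap blue, on its +x end. Origin at its middle, x along its axis; y, z turn as it rolls. Starts in the other seat of the rest. In the valley on the other two its axis is at cradle y = -35, z = 70 mm.
- chock: Loose yellow wedge, 180 g, 34 mm high, 40 mm wide along y (grip here). Origin under the middle of its block (x = -16..17 mm); on the -x side a 60 degree face from the toe (x = -33, z = 0) to the top (x = -14). Touching a tube on the same bed, tube axis at chock x = -45 mm. In place: its x along cradle +y, origin at cradle y = 35, z = 21 mm, tilted with the bed; friction holds it.
- rest: Fixed grey rest, 100 mm (x) by 150 mm (y), origin at work-surface height. Two V seats at y = 45 and -45 mm (which tube is in which varies) hold tubes along x, tube axis at z = 36 mm, on V plates at x = 42 and -42 mm (8 mm thick, under 30 mm high); the middle of a tube is free for fingers above a 5 mm base plate.
- jar: Bystander: amber screw jar with a red cap, 60 mm in diameter, 85 mm high, standing; origin under its centre.
- tip_box: Bystander: closed pipette tip box with a pink lid, 82 x 122 x 57 mm; origin under its centre.
- vial_rack: Bystander: grey block with three amber vials with white caps in a row, 110 x 50 x 62 mm; origin under its centre.
Mind the look-alikes: they are no part of the job. Leave any pink look-alike of the tube_orange alone.

How it is judged:
By the outcome, as a careful person would: the job done as asked, in the order asked, and still so for the second after the job is handed in, with the robot touching nothing.
It also fails if it takes over 67 s, if anything falls off the work surface, if the arm or the gripper's body presses on something with over 40 N, if the wrist force passes 120 N, or if a joint passes its speed limit or range.

## Working session

There is one attempt and no reset: what is moved stays moved. The work goes in short steps, Python scripts to look and compute and a tool call to move; the robot and the scene stay as the last step left them, time stands still between calls to the robot, and variables do not carry over. Pictures are saved under pics/ and viewed, and the job is handed in when it is done.

Besides the shell and the picture viewer there is one more tool, called after "Emit:" as name(argument=value, ...), one argument or row to a line, values as JSON. arm_command: Moves the arm, as the interface text tells. Its arguments: {"type":"object","properties":{"steps":{"type":"array"},"force":{"type":"number"}},"required":["steps"]}

```bash
mkdir -p pics; python3 - <<'E'
from plant import *
import cv2
print(get_state())
for n in ["scene","side","wrist"]:
    c=read_camera(n)
    cv2.imwrite(f"pics/{n}0.png",c["frame"][:,:,::-1])
    print(n,{k:v for k,v in c.items() if k!="frame"})
E
```

```text
{'time': 0.0, 'qpos': array([-1.38702606e+00,  2.87186207e-01,  1.57818816e+00,  3.44752789e-05,
        1.27859250e+00, -1.49965961e-01]), 'dq': array([ 0.00097653,  0.00013121, -0.00107055,  0.00119146,  0.00024723,
        0.00032855]), 'joint_efforts': array([ 1.07062999e-03, -4.05971897e+01, -2.92628288e+01, -1.34793063e-04,
        5.86094975e-03,  5.48333730e-06]), 'eef_pos': array([ 0.22103447, -0.63699618,  0.19332754]), 'tcp_rot': array([ 9.86109925e-01,  1.66089754e-01, -3.56497421e-06, -1.18721394e-03]), 'contact_force': array([-0.1012056 ,  0.20420383,  0.38312122]), 'wrist_torque': array([ 0.02126461, -0.00776836, -0.00386986]), 'opening': 0.9980988663092142}
scene {'vfov': 42.10483294816371, 'cx': 285.2063208057111, 'cy': 217.7356729056557, 'position': array([1.46779814, 0.20539032, 1.03760288]), 'rotation': array([0.24166602, 0.26603642, 0.68556167, 0.63310928])}
side {'vfov': 44.70086907628268, 'cx': 274.8630391736454, 'cy': 221.25564079112567, 'position': array([0.3491335 , 1.01590042, 0.6471396 ]), 'rotation': array([-0.05994864,  0.47339634,  0.87246588, -0.10538196])}
wrist {'vfov': 71.91789117978469, 'cx': 278.08635195037624, 'cy': 211.75509680082482, 'mount': array([[ 6.43350117e-04,  9.65680066e-01,  2.59733704e-01,
         6.69643921e-02],
       [ 9.99999696e-01, -5.07016195e-04, -5.91892723e-04,
         5.61504911e-04],
       [-4.39889810e-04,  2.59734006e-01, -9.65680099e-01,
        -1.78095853e-01],
       [ 0.00000000e+00,  0.00000000e+00,  0.00000000e+00,
         1.00000000e+00]])}
```

View pics/scene0.png

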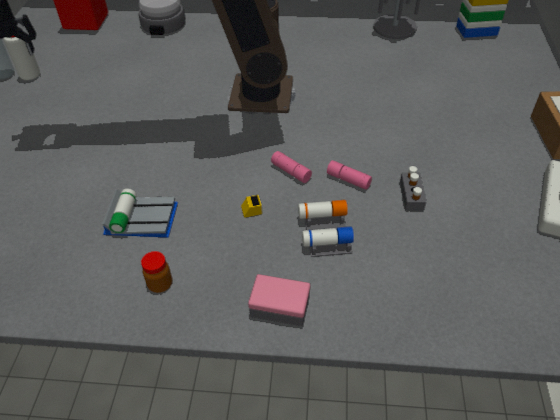

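View pics/side0.png

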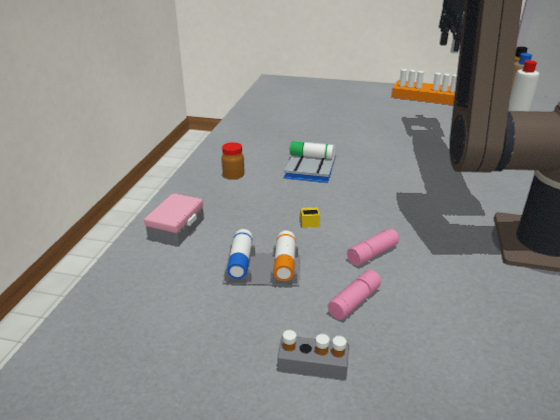

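View pics/wrist0.png

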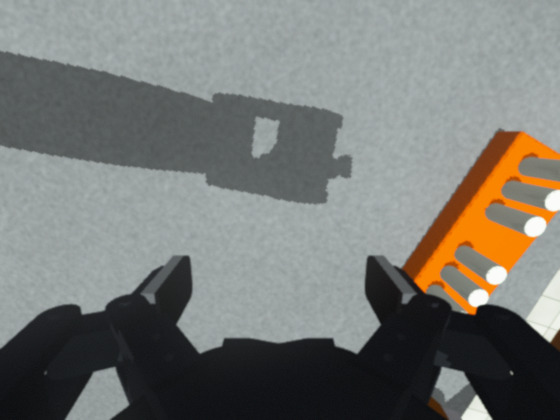

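Candidates for the orange-capped tube in the scene view are the white tube with an orange cap (323,210), the pink look-alikes (291,167) and (349,175), the blue-capped tube (328,237) and the green-capped tube (123,210). I choose (323,210) and check it in a close crop.

```bash
cat > h.py <<'E'
import numpy as np, cv2
from scipy.spatial.transform import Rotation as R
def cam(c,st=None):
    f=210/np.tan(np.radians(c["vfov"])/2)
    if "mount" in c:
        T=np.eye(4);T[:3,:3]=R.from_quat(st["tcp_rot"]).as_matrix();T[:3,3]=st["eef_pos"];T=T@c["mount"]
        return f,c["cx"],c["cy"],T[:3,3],T[:3,:3]
    return f,c["cx"],c["cy"],np.array(c["position"]),R.from_quat(c["rotation"]).as_matrix()
def ray(k,u,v):
    f,cx,cy,p,M=k
    d=M@np.array([(u-cx)/f,-(v-cy)/f,-1]);return p,d/np.linalg.norm(d)
def plane(k,u,v,z):
    p,d=ray(k,u,v);return p+d*(z-p[2])/d[2]
def proj(k,P):
    f,cx,cy,p,M=k
    q=M.T@(np.array(P)-p);return np.array([cx+f*q[0]/-q[2],cy-f*q[1]/-q[2]])
def tri(ra,rb):
    A=np.zeros((3,3));b=np.zeros(3)
    for p,d in (ra,rb):
        N=np.eye(3)-np.outer(d,d);A+=N;b+=N@p
    P=np.linalg.solve(A,b)
    return P,[np.linalg.norm((np.eye(3)-np.outer(d,d))@(P-p)) for p,d in(ra,rb)]
def mask(fr,name):
    h=cv2.cvtColor(fr,cv2.COLOR_RGB2HSV)
    r={"orange":(8,18,200,120),"blue":(110,125,180,80),"green":(50,75,150,60),"yellow":(20,32,150,90)}[name]
    return cv2.inRange(h,(r[0],r[2],r[3]),(r[1],255,255))
def blobs(m,mn=15):
    n,l,s,c=cv2.connectedComponentsWithStats(m)
    return [(c[i].round(1).tolist(),int(s[i][4]),s[i][:4].tolist()) for i in range(1,n) if s[i][4]>=mn]
E
python3 - <<'E'
from plant import *
from h import *
for n,boxes in (("scene",[(230,140,180,130),(90,170,110,80)]),("side",[(210,190,130,110),(270,130,80,60)])):
    c=read_camera(n);fr=c["frame"]
    for col in("orange","blue","green","yellow"):print(n,col,blobs(mask(fr,col)))
    t=[]
    for x,y,w,h in boxes:
        t.append(cv2.resize(fr[y:y+h,x:x+w,::-1],(int(w*560/h*0.7),392),interpolation=cv2.INTER_CUBIC)[:, :400] if 0 else cv2.resize(fr[y:y+h,x:x+w,::-1],(400,int(400*h/w)),interpolation=cv2.INTER_CUBIC))
    H=max(a.shape[0] for a in t)
    t=[cv2.copyMakeBorder(a,0,H-a.shape[0],0,0,0) for a in t]
    cv2.imwrite(f"pics/{n}crop.png",np.hstack(t))
E
```

```text
scene orange [([339.4, 206.3], 168, [332, 200, 15, 13])]
scene blue []
scene green [([485.9, 15.9], 288, [468, 11, 36, 11]), ([118.8, 220.2], 200, [109, 213, 19, 20])]
scene yellow [([488.1, 1.8], 149, [473, 0, 34, 6]), ([250.6, 207.3], 285, [241, 195, 21, 22])]
side orange [([423.1, 93.6], 805, [392, 81, 63, 24]), ([284.1, 264.4], 278, [274, 255, 20, 26])]
side blue []
side green [([296.4, 148.1], 158, [290, 142, 14, 14])]
side yellow [([309.3, 218.0], 293, [300, 208, 20, 19])]
```

View pics/scenecrop.png

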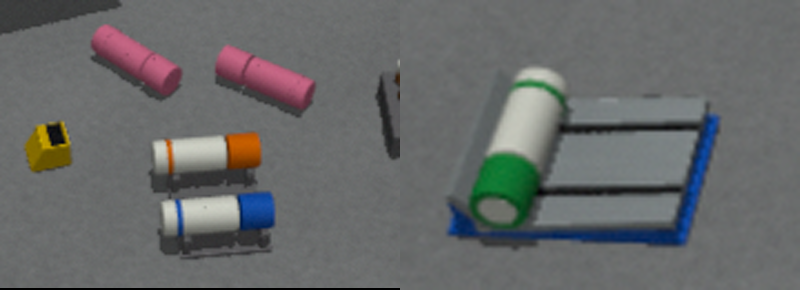

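View pics/sidecrop.png

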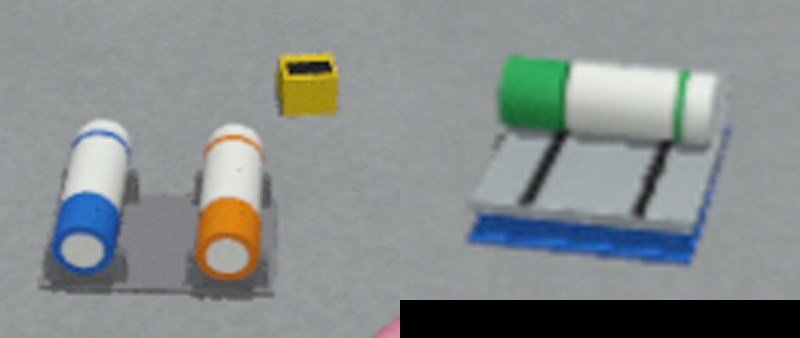

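The crop confirms it: the orange-capped white tube is at (323,210), the pink ones have no white body, and the chock's slope seems to face image-left in the scene view. Next, a rough localisation.

```bash
python3 - <<'E'
from plant import *
from h import *
ks=cam(read_camera("scene"));kd=cam(read_camera("side"))
np.set_printoptions(precision=4,suppress=True)
# scene crop scale: 180px->400 => 2.222 ; second 110->400 3.636 ; side 130->400 3.077; 80->400 5
s1=lambda x,y:(230+x/2.222,140+y/2.222); s2=lambda x,y:(90+(x-400)/3.636,170+y/3.636)
d1=lambda x,y:(210+x/3.077,190+y/3.077); d2=lambda x,y:(270+(x-400)/5,130+y/5)
def P(n,a,b):
    p,e=tri(ray(ks,*a),ray(kd,*b));print(n,p,np.round(e,4))
P("orange capcentre",s1(244,151),d1(229,236))
P("orange otherend ring",s1(170,155),d1(234,152))
P("blue cap",s1(256,211),d1(87,230));P("blue ring",s1(180,216),d1(100,142))
P("green cap",s2(505,190),d2(535,93));P("green ring",s2(538,97),d2(682,105))
P("bed corner +x+y",s2(683,230),d2(475,213))
P("bed corner -x+y",s2(706,100),d2(697,221))
P("chock slot",s1(57,133),d1(310,69))
print(plane(kd,*d2(470,240),0),plane(kd,*d2(690,262),0),plane(ks,*s2(684,243),0),plane(ks,*s2(450,232),0))
for n,z,pts in(("jar",.085,[(154,262)]),("box",.057,[(280,293)]),("vials",.062,[(412,178)])):
    print(n,[plane(ks,*p,z) for p in pts])
E
```

```text
orange capcentre [0.5219 0.2593 0.0378] [0.0014 0.0014]
orange otherend ring [0.538  0.1762 0.0422] [0.0019 0.0019]
blue cap [0.6101 0.2737 0.0376] [0.0012 0.0012]
blue ring [0.6278 0.1912 0.045 ] [0.003 0.003]
green cap [ 0.6094 -0.2824  0.033 ] [0.0003 0.0003]
green ring [ 0.525  -0.2821  0.0358] [0.0013 0.0013]
bed corner +x+y [ 0.6179 -0.1616  0.0152] [0.0021 0.0021]
bed corner -x+y [ 0.5005 -0.1707  0.0203] [0.0017 0.0017]
chock slot [0.5088 0.0458 0.0345] [0.0004 0.0004]
[ 0.6194 -0.1626  0.    ] [ 0.5012 -0.1656  0.    ] [ 0.6191 -0.1623  0.    ] [ 0.6218 -0.3254  0.    ]
jar [array([ 0.7623, -0.1468,  0.085 ])]
box [array([0.8031, 0.1343, 0.057 ])]
vials [array([0.4262, 0.4426, 0.062 ])]
```

```bash
cat >> h.py <<'E'
def Rdown(psi,tx=0,ty=0):
    "tool x at yaw psi(deg), tool down, then tilt (deg) about world-ish axes via tool x,y"
    p=np.radians(psi);x=np.array([np.cos(p),np.sin(p),0]);z=np.array([0,0,-1.]);y=np.cross(z,x)
    return R.from_matrix(np.stack([x,y,z],1))*R.from_euler('xyz',[tx,ty,0],degrees=True)
def go(st,pos,Rt):
    R0=R.from_quat(st["tcp_rot"])
    rv=(R0.inv()*Rt).as_rotvec();sh=R0.inv().apply(np.array(pos)-st["eef_pos"])
    n=max(np.linalg.norm(sh)/.0625,np.degrees(np.linalg.norm(rv))/10.7)
    print("turn",rv.round(4).tolist(),"shift",sh.round(4).tolist(),"rows>=%.1f"%n)
E
python3 -c "
from plant import *
from h import *
s=get_state();go(s,[.6,0,.27],Rdown(0))"
```

```text
turn [-0.0006, 0.0, 0.3338] shift [0.5668, -0.4783, -0.0753] rows>=11.9
```

Emit:
arm_command(
  steps=[
    [[0,0,0.0],[0.05,-0.04,-0.05],1],
    [[0,0,0.334],[0.567,-0.478,-0.075],1],
    [[0,0,0.334],[0.567,-0.478,-0.075],1],
    [[0,0,0.334],[0.567,-0.478,-0.075],1],
    [[0,0,0.334],[0.567,-0.478,-0.075],1],
    [[0,0,0.334],[0.567,-0.478,-0.075],1],
    [[0,0,0.334],[0.567,-0.478,-0.075],1],
    [[0,0,0.334],[0.567,-0.478,-0.075],1],
    [[0,0,0.334],[0.567,-0.478,-0.075],1],
    [[0,0,0.334],[0.567,-0.478,-0.075],1],
    [[0,0,0.334],[0.567,-0.478,-0.075],1],
    [[0,0,0.334],[0.567,-0.478,-0.075],1],
  ],
)

```text
time: 1.85
eef_pos: [0.5981, -0.0033, 0.2698]
tcp_rot: [1.0, -0.0, 0.0, -0.0]
contact_force: [0.1, -0.1, 0.5]
opening: 0.997
```

```bash
python3 -c "
from plant import *
from h import *
s=get_state();c=read_camera('wrist');cv2.imwrite('pics/w1.png',c['frame'][:,:,::-1]);print(s['time'],s['eef_pos'],s['tcp_rot'])
go(s,[.6,0,.27],Rdown(0))"
```

```text
1.85 [ 0.59814933 -0.00325598  0.26982676] [ 9.99999930e-01 -2.50168151e-05  3.64128340e-04 -7.80794538e-05]
turn [-0.0002, -0.0007, -0.0001] shift [0.0019, -0.0033, -0.0002] rows>=0.1
```

View pics/w1.png

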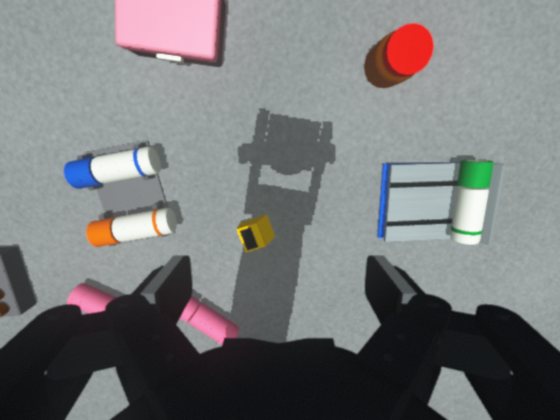

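The wrist view shows the orange tube at (130,227), the blue tube at (112,166), the chock at (255,233) with its slot at the left-lower side, the cradle at (438,202) and the green tube at (470,202). Now zoom in on these.

```bash
python3 - <<'E'
import cv2,numpy as np
f=cv2.imread("pics/w1.png")
a=cv2.resize(f[135:255,55:185],(400,369),interpolation=cv2.INTER_CUBIC)
b=cv2.resize(f[205:260,225:285],(400,367),interpolation=cv2.INTER_CUBIC)
cv2.imwrite("pics/w1a.png",np.hstack([a[:367],b]))
cv2.imwrite("pics/w1b.png",cv2.resize(f[150:255,370:510],(800,600),interpolation=cv2.INTER_CUBIC))
E
```

```text
(no output)
```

View pics/w1a.png

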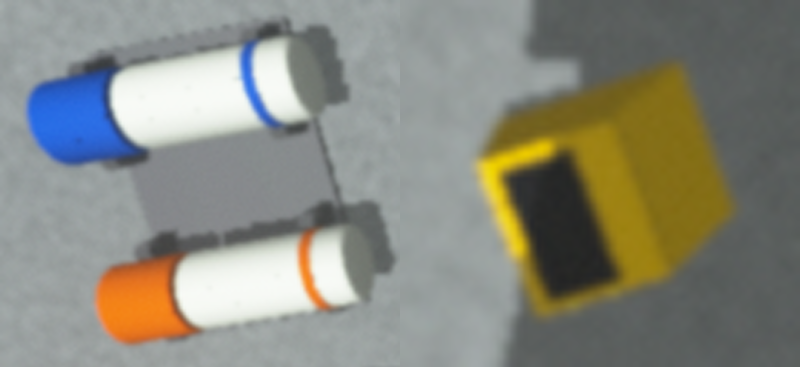

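View pics/w1b.png

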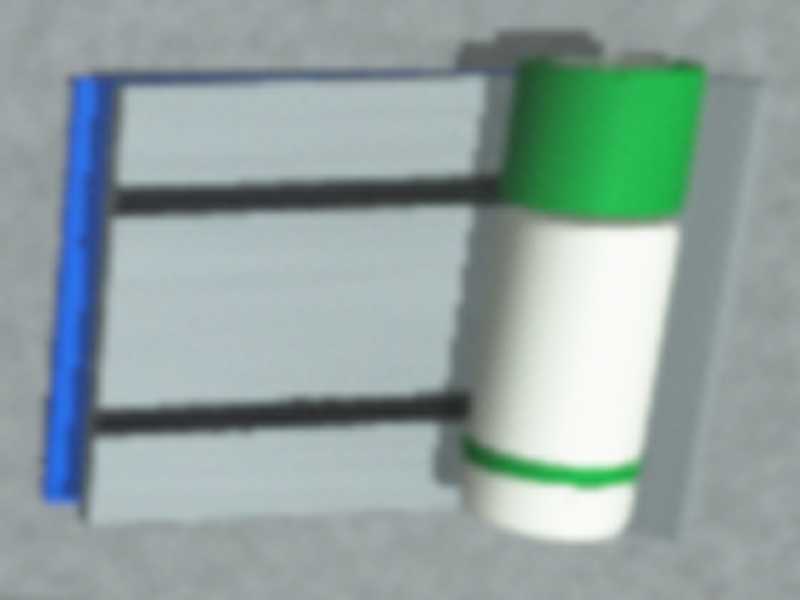

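```bash
python3 - <<'E'
from plant import *
from h import *
np.set_printoptions(precision=4,suppress=True)
s=get_state();k=cam(read_camera('wrist'),s)
a=lambda x,y:(55+x/3.077,135+y/3.077)
b=lambda x,y:(225+(x-400)/6.667,205+y/6.667)
c=lambda x,y:(370+x/5.714,150+y/5.714)
def mid(e1,e2,f=a):return plane(k,*(np.array(f(*e1))+np.array(f(*e2)))/2,.036)
for n,l,r,e in(("orange",((178,257),(195,330)),((303,233),(323,309)),(357,263)),("blue",((110,75),(137,152)),((243,42),(275,124)),(308,76))):
    p,q=mid(*l),mid(*r);E=plane(k,*a(*e),.036);d=(p-q)/np.linalg.norm(p-q)
    print(n,p,q,"yaw",np.degrees(np.arctan2(d[1],d[0])),"end",E,"ctr",q+d*((E-q)@d+.060))
T=[plane(k,*b(*x),.034) for x in((478,158),(605,122),(668,272),(540,315))]
B=[plane(k,*b(*x),0.0) for x in((680,62),(735,212))]
print("chock top",np.array(T),"toe",np.array(B))
t=np.array(T);x=(t[0]+t[3]-t[1]-t[2])/2;w=(t[0]+t[1]-t[2]-t[3])/2
print("len",np.linalg.norm(x),np.linalg.norm(w),"x yaw",np.degrees(np.arctan2(x[1],x[0])),"y-ish yaw",np.degrees(np.arctan2(w[1],w[0])),"centre",t.mean(0), "toe mid",np.mean(B,0))
g=[plane(k,*(np.array(c(*l))+np.array(c(*r)))/2,.034) for l,r in(((505,200),(690,200)),((463,460),(638,460)))]
print("green",g)
# bed corners, far +y edge y=65 z=.0237 ; blue foot corners z=0?
print("bed+y",plane(k,*c(120,85),.0237),plane(k,*c(88,522),.0237))
print("foot",plane(k,*c(70,80),0),plane(k,*c(44,500),0))
print("cheek",plane(k,*c(762,80),.044),plane(k,*c(683,537),.044))
E
```

```text
orange [0.5271 0.2484 0.036 ] [0.539  0.1852 0.036 ] yaw 100.72491326440776 end [0.5432 0.1634 0.036 ] ctr [0.532  0.2224 0.036 ]
blue [0.6148 0.2655 0.036 ] [0.6292 0.2008 0.036 ] yaw 102.54800066279194 end [0.6325 0.178  0.036 ] ctr [0.6212 0.2369 0.036 ]
chock top [[0.5305 0.0663 0.034 ]
 [0.5392 0.0375 0.034 ]
 [0.5033 0.0235 0.034 ]
 [0.4925 0.0531 0.034 ]] toe [[0.5439 0.0221 0.    ]
 [0.5058 0.0087 0.    ]]
len 0.030800751787430476 0.039323484597350286 x yaw 108.49586160433901 y-ish yaw 20.143029835878888 centre [0.5163 0.0451 0.034 ] toe mid [0.5248 0.0154 0.    ]
green [array([ 0.5991, -0.2785,  0.034 ]), array([ 0.5302, -0.2785,  0.034 ])]
bed+y [ 0.6261 -0.1594  0.0237] [ 0.5081 -0.1631  0.0237]
foot [ 0.6251 -0.1549  0.    ] [ 0.5058 -0.1591  0.    ]
cheek [ 0.6302 -0.306   0.044 ] [ 0.5128 -0.3096  0.044 ]
```

```bash
python3 -c "
from plant import *
from h import *
s=get_state();go(s,[.53,.221,.12],Rdown(101))"
```

```text
turn [-0.0006, -0.0029, -1.7566] shift [-0.0679, -0.2212, 0.1501] rows>=9.4
```

Emit:
arm_command(
  steps=[
    [[0,0,-1.757],[-0.068,-0.221,0.05],1],
    [[0,0,-1.757],[-0.068,-0.221,0.05],1],
    [[0,0,-1.757],[-0.068,-0.221,0.05],1],
    [[0,0,-1.757],[-0.068,-0.221,0.05],1],
    [[0,0,-1.757],[-0.068,-0.221,0.1],1],
    [[0,0,-1.757],[-0.068,-0.221,0.15],1],
    [[0,0,-1.757],[-0.068,-0.221,0.15],1],
    [[0,0,-1.757],[-0.068,-0.221,0.15],1],
    [[0,0,-1.757],[-0.068,-0.221,0.15],1],
    [[0,0,-1.757],[-0.068,-0.221,0.15],1],
    [[0,0,-1.757],[-0.068,-0.221,0.15],1],
  ],
)

```text
time: 3.32
eef_pos: [0.5299, 0.2203, 0.1201]
tcp_rot: [0.636, 0.771, 0.001, -0.0]
contact_force: [-0.5, 0.4, 0.2]
opening: 1.004
```

```bash
python3 -c "
from plant import *
from h import *
s=get_state();c=read_camera('wrist');cv2.imwrite('pics/w2.png',c['frame'][:,:,::-1]);print(s['time'],s['eef_pos'],s['tcp_rot'])
np.set_printoptions(precision=1,suppress=True)
go(s,[.53,.221,.12],Rdown(101));k=cam(c,s)
for t in (-.09,-.06,0,.06): print(proj(k,[.53,.221,.036]+t*np.array([np.cos(np.radians(101)),np.sin(np.radians(101)),0])))
"
```

```text
3.325 [0.52993321 0.22027182 0.12013269] [ 6.36474189e-01  7.71297009e-01  1.22432222e-03 -1.74520697e-04]
turn [0.0017, -0.0018, -0.001] shift [0.0007, 0.0002, 0.0001] rows>=0.0
[276.7 291.8]
[276.7 264.6]
[276.6 205.6]
[276.4 139.3]
```

View pics/w2.png

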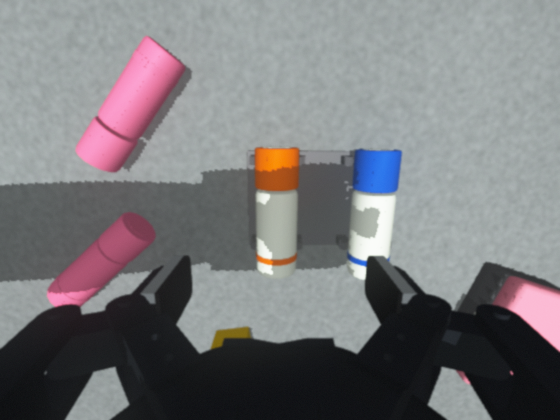

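```bash
python3 -c "
from plant import *
from h import *
s=get_state();k=cam(read_camera('wrist'),s)
d=np.array([np.cos(np.radians(101)),np.sin(np.radians(101)),0])
for z in (.036,.056):
  print(z,proj(k,[.53,.221,z]-.06*d),proj(k,[.53,.221,z]+.06*d), 'cap edge/junction 39?')
fr=cv2.imread('pics/w2.png');print(fr[255:282:2,277].tolist());print(fr[138:156:2,277].tolist())
# ring/cap junction rows, end positions along axis
for v,z in((147.5,.056),(273.5,.036),(273.5,.056)): P=plane(k,277,v,z);print(v,z,(P-[.53,.221,z])@d)
# blue axis
for l,r,v in((354.5,401,170),(349.5,391,245)):
  print(plane(k,(l+r)/2,v,.036))
go(s,[.53,.221,.022],Rdown(101))
"
```

```text
0.036 [276.68374475 264.73969554] [276.42472138 139.4292569 ] cap edge/junction 39?
0.056 [276.64737527 274.22054011] [276.36227045 139.87575988] cap edge/junction 39?
[[170, 181, 175], [170, 181, 173], [110, 134, 167], [35, 86, 170], [36, 85, 171], [93, 127, 172], [167, 179, 175], [170, 181, 174], [171, 181, 174], [171, 182, 175], [171, 179, 173], [167, 177, 170], [164, 167, 160], [164, 165, 158]]
[[164, 166, 162], [164, 165, 161], [166, 166, 162], [167, 166, 163], [158, 164, 160], [102, 131, 186], [10, 139, 248], [13, 145, 250], [13, 146, 250]]
147.5 0.056 0.053945248161735015
273.5 0.036 -0.06949691149892534
273.5 0.056 -0.05927244398464376
[0.61357209 0.27097548 0.036     ]
[0.62657007 0.19968278 0.036     ]
turn [0.0017, -0.0018, -0.0013] shift [0.0004, 0.0, 0.0981] rows>=1.6
```

Emit:
arm_command(
  steps=[
    [[0.002,-0.002,0],[-0.003,0,0.04],1],
    [[0.002,-0.002,0],[-0.003,0,0.075],1],
    [[0.002,-0.002,0],[-0.003,0,0.098],1],
    [[0.002,-0.002,0],[-0.003,0,0.098],1],
    [[0.002,-0.002,0],[-0.003,0,0.098],-1],
    [[0.002,-0.002,0],[-0.003,0,0.098],-1],
    [[0.002,-0.002,0],[-0.003,0,0.098],-1],
    [[0.002,-0.002,0],[-0.003,0,0.098],-1],
    [[0.002,-0.002,0],[-0.003,0,0.098],-1],
    [[0.002,-0.002,0],[-0.003,0,0.098],-1],
  ],
  force=40,
)

```text
time: 4.68
eef_pos: [0.5306, 0.2177, 0.0221]
tcp_rot: [0.637, 0.771, -0.0, -0.0]
contact_force: [0.3, -0.5, -0.8]
opening: -0.002
```

```bash
python3 -c "
from plant import *
from h import *
for n in('wrist','side'):
  c=read_camera(n);cv2.imwrite('pics/a3%s.png'%n,c['frame'][:,:,::-1])
print(get_state()['opening'])
f=cv2.imread('pics/a3side.png')[150:330,180:420];g=cv2.imread('pics/a3wrist.png')
cv2.imwrite('pics/a3.png',np.hstack([cv2.resize(f,(400,300)),cv2.resize(g,(400,300))]))"
```

```text
-0.0024124404444826426
```

View pics/a3.png

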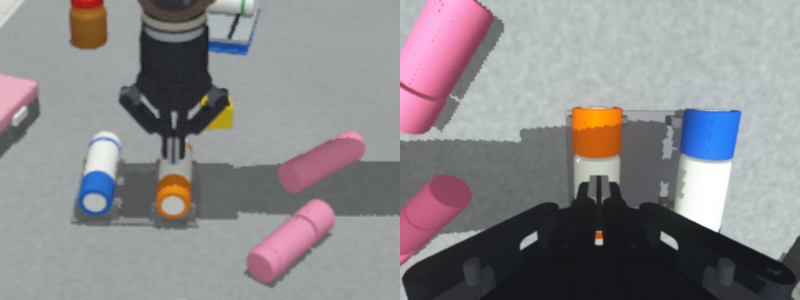

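```bash
python3 -c "
from plant import *
from h import *
np.set_printoptions(precision=1,suppress=True)
s=get_state();o=[]
for n,(x,y,w,h) in(('scene',(280,160,90,90)),('side',(240,200,90,90))):
  c=read_camera(n);k=cam(c);p=proj(k,s['eef_pos']);print(n,p,proj(k,s['eef_pos']+[0,0,.035]))
  f=c['frame'][y:y+h,x:x+w,::-1];g=cv2.resize(f,(400,400),interpolation=cv2.INTER_CUBIC)
  cv2.circle(g,tuple(int(v) for v in (p-[x,y])*400/90),4,(255,0,255),1)
  o.append(g)
cv2.imwrite('pics/a4.png',np.hstack(o))"
```

```text
scene [322.5 213.3] [323.2 203.8]
side [284.3 260.3] [284.4 246.1]
```

View pics/a4.png

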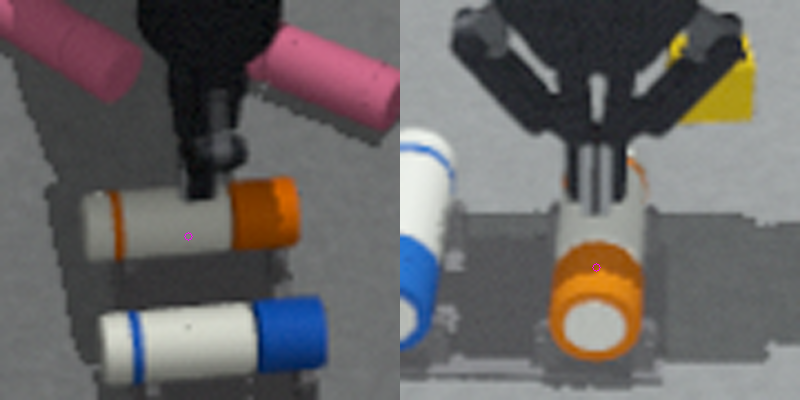

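```bash
python3 -c "
from plant import *
from h import *
np.set_printoptions(precision=3,suppress=True)
s=get_state();c=read_camera('wrist');k=cam(c,s);Rm=R.from_quat(s['tcp_rot']).as_matrix()
print(s)
for z in(0,-.019,-.033,-.05):print(z,proj(k,s['eef_pos']+Rm@[0,0,z]),proj(k,s['eef_pos']+Rm@[.011,0,z]))
f=c['frame'][130:340,180:460,::-1];cv2.imwrite('pics/a5.png',cv2.resize(f,(800,600),interpolation=cv2.INTER_CUBIC))"
```

```text
{'time': 4.875, 'qpos': array([ 0.213,  0.271,  1.942, -0.   ,  0.929,  0.022]), 'dq': array([-0.   ,  0.002,  0.001,  0.001, -0.   , -0.001]), 'joint_efforts': array([  0.004, -34.814, -24.107,  -0.   ,   0.001,   0.   ]), 'eef_pos': array([0.531, 0.218, 0.022]), 'tcp_rot': array([ 0.637,  0.771, -0.   , -0.   ]), 'contact_force': array([ 0.17 , -0.256,  0.743]), 'wrist_torque': array([ 0.002, -0.014,  0.031]), 'opening': -0.0018567220319792759}
0 [275.977 237.379] [275.955 221.264]
-0.019 [275.793 248.55 ] [275.766 230.864]
-0.033 [275.631 258.449] [275.598 239.399]
-0.05 [275.391 273.025] [275.35  252.011]
```

View pics/a5.png

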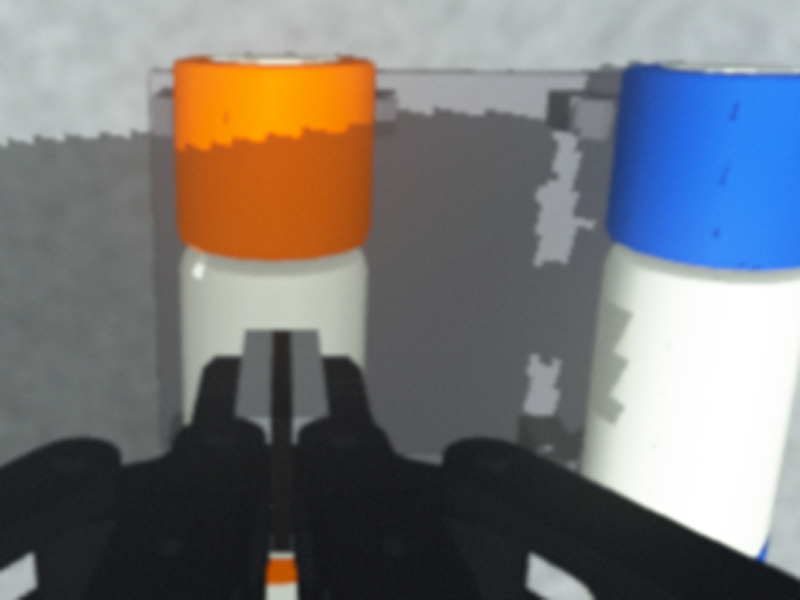

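```bash
python3 -c "
from plant import *
from h import *
np.set_printoptions(precision=4,suppress=True)
s=get_state();ks=cam(read_camera('scene'));kd=cam(read_camera('side'));k=cam(read_camera('wrist'),s)
a=ray(ks,280+200/4.444,160+198/4.444);b=ray(kd,240+(592-400)/4.444,200+212/4.444)
print(tri(a,b))
w=ray(k,180+282/2.857,130+332/2.857);print(tri(w,b),tri(w,a))
# tube spacing from wrist: orange cap edges, blue
for l,r,v in((176,374,200),(610,800,200)):
  print(plane(k,180+(l+r)/2/2.857,130+v/2.857,.036))
k2=k
Rm=R.from_quat(s['tcp_rot']).as_matrix()
for z in (-.013,-.03,-.05,-.07):print(z,proj(k,s['eef_pos']+Rm@[.011,-.0425,z]))
"; python3 - <<'E'
import cv2
f=cv2.imread('pics/w2.png')[230:350,100:450]
cv2.imwrite('pics/w2c.png',cv2.resize(f,(800,274),interpolation=cv2.INTER_CUBIC))
E
```

```text
(array([0.532 , 0.2223, 0.0562]), [np.float64(0.00010029181749114244), np.float64(0.00010029181749123434)])
(array([0.5307, 0.2269, 0.0598]), [np.float64(0.00017161267330222538), np.float64(0.00017161267330195816)]) (array([0.5306, 0.2234, 0.0539]), [np.float64(0.0011328760537276815), np.float64(0.0011328760537277812)])
[0.5255 0.2454 0.036 ]
[0.6115 0.2621 0.036 ]
-0.013 [204.9385 227.5999]
-0.03 [197.3414 237.4354]
-0.05 [186.0877 252.0051]
-0.07 [171.1679 271.3211]
```

View pics/w2c.png

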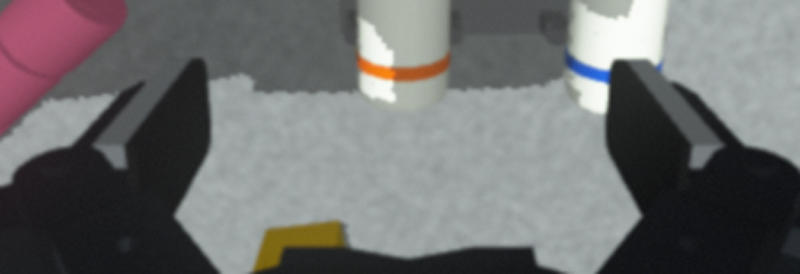

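Emit:
arm_command(
  steps=[
    [[0,0,0],[0,0,-0.06],-1],
    [[0,0,0],[0,0,-0.06],-1],
    [[0,0,0],[0,0,-0.06],-1],
  ],
)

```text
time: 5.45
eef_pos: [0.5307, 0.2178, 0.0823]
tcp_rot: [0.637, 0.771, 0.0, 0.0]
contact_force: [0.3, 0.1, 0.4]
opening: -0.004
```

```bash
python3 -c "
from plant import *
from h import *
np.set_printoptions(precision=1,suppress=True)
s=get_state();o=[];print(s['eef_pos'])
for n,(x,y,w,h) in(('scene',(280,140,90,90)),('side',(240,180,90,90))):
  c=read_camera(n);k=cam(c);p=proj(k,s['eef_pos']);print(n,p,proj(k,s['eef_pos']+[0,0,.035]))
  f=c['frame'][y:y+h,x:x+w,::-1];g=cv2.resize(f,(400,400),interpolation=cv2.INTER_CUBIC)
  cv2.circle(g,tuple(int(v) for v in (p-[x,y])*400/90),4,(255,0,255),1)
  o.append(g)
cv2.imwrite('pics/a6.png',np.hstack(o))"
```

```text
[0.5 0.2 0.1]
scene [323.7 196.7] [324.3 186.5]
side [284.4 235.6] [284.5 220.5]
```

View pics/a6.png

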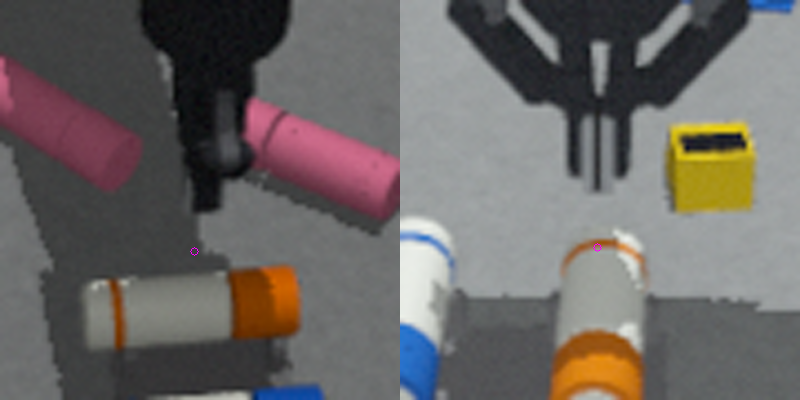

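Both cameras show that the real fingertips end about 32 mm behind the reported TCP: the tip pixels are (326,187) in scene and (284,223) in side. The fingers had closed just above the tube without touching it. From here I allow for this tool-length offset (tip = TCP + 32 mm).

Emit:
arm_command(
  steps=[
    [[0,0,0],[0,0,0],1],
    [[0,0,0],[0,0,0],1],
    [[0,0,0],[0,0,0],1],
    [[0,0,0],[0,0,0.03],1],
    [[0,0,0],[0,0,0.06],1],
    [[0,0,0],[0,0,0.085],1],
    [[0,0,0],[0,0,0.092],1],
    [[0,0,0],[0,0,0.092],1],
  ],
)

```text
time: 6.55
eef_pos: [0.5293, 0.2174, -0.0113]
tcp_rot: [0.637, 0.771, -0.001, -0.001]
contact_force: [0.7, -0.5, 0.1]
opening: 0.998
```

```bash
python3 -c "
from plant import *
from h import *
s=get_state();o=[];print(s['eef_pos'],s['contact_force'],s['opening'])
for n,(x,y,w,h) in(('wrist',(100,130,350,290)),('side',(230,190,120,100))):
  f=read_camera(n)['frame'][y:y+h,x:x+w,::-1];o.append(cv2.resize(f,(400,332),interpolation=cv2.INTER_CUBIC))
cv2.imwrite('pics/a7.png',np.hstack(o))"
```

```text
[ 0.52926009  0.21740306 -0.01134731] [ 0.73073459 -0.504416    0.0670893 ] 0.9977683225617269
```

View pics/a7.png

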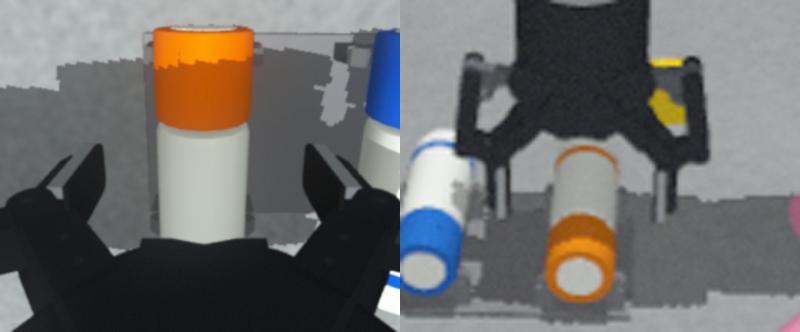

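Emit:
arm_command(
  steps=[
    [[0,0,0],[0,0,0],-1],
    [[0,0,0],[0,0,0],-1],
    [[0,0,0],[0,0,0],-1],
    [[0,0,0],[0,0,0],-1],
    [[0,0,0],[0,0,0],-1],
  ],
  force=40,
)

```text
time: 7.28
eef_pos: [0.5287, 0.2174, -0.0092]
tcp_rot: [0.636, 0.771, -0.002, -0.002]
contact_force: [-5.4, -3.3, 9.1]
opening: 0.452
```

Emit:
arm_command(
  steps=[
    [[0,0,0],[0,0,-0.04],-1],
    [[0,0,0],[0,0,-0.08],-1],
    [[0,0,0],[0,0,-0.12],-1],
    [[0,0,0],[0,0,-0.12],-1],
    [[0,0,0],[0,0,-0.12],-1],
  ],
)

```text
time: 7.9
eef_pos: [0.5282, 0.2173, 0.1093]
tcp_rot: [0.636, 0.771, -0.003, -0.002]
contact_force: [-0.6, 0.7, -3.0]
opening: 0.455
```

```bash
python3 -c "
from plant import *
from h import *
s=get_state();o=[];print(s['eef_pos'],s['contact_force'],s['opening'])
for n,(x,y,w,h) in(('wrist',(100,130,350,290)),('side',(220,160,120,100))):
  f=read_camera(n)['frame'][y:y+h,x:x+w,::-1];o.append(cv2.resize(f,(400,332),interpolation=cv2.INTER_CUBIC))
cv2.imwrite('pics/a8.png',np.hstack(o))"
```

```text
[0.52822912 0.21731348 0.10927275] [-0.59630136  0.70075134 -2.98175671] 0.4554681570586982
```

View pics/a8.png

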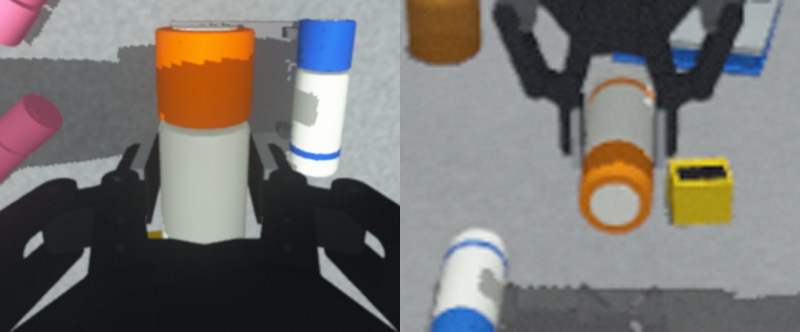

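```bash
python3 -c "
from plant import *
from h import *
s=get_state();go(s,[.5613,-.202,.070],Rdown(1.7,5))"
```

```text
turn [0.0571, 0.0846, 1.7302] shift [-0.4179, -0.046, 0.0387] rows>=9.3
```

Emit:
arm_command(
  steps=[
    [[0.057,0.085,1.73],[-0.418,-0.046,0.0],-1],
    [[0.057,0.085,1.73],[-0.418,-0.046,0.0],-1],
    [[0.057,0.085,1.73],[-0.418,-0.046,0.0],-1],
    [[0.057,0.085,1.73],[-0.418,-0.046,0.0],-1],
    [[0.057,0.085,1.73],[-0.418,-0.046,0.0],-1],
    [[0.057,0.085,1.73],[-0.418,-0.046,0.0],-1],
    [[0.057,0.085,1.73],[-0.418,-0.046,0.0],-1],
    [[0.057,0.085,1.73],[-0.418,-0.046,0.039],-1],
    [[0.057,0.085,1.73],[-0.418,-0.046,0.039],-1],
    [[0.057,0.085,1.73],[-0.418,-0.046,0.039],-1],
    [[0.057,0.085,1.73],[-0.418,-0.046,0.039],-1],
    [[0.057,0.085,1.73],[-0.418,-0.046,0.039],-1],
  ],
)

```text
time: 9.5
eef_pos: [0.5608, -0.2017, 0.0687]
tcp_rot: [0.999, 0.015, -0.001, -0.044]
contact_force: [0.1, -0.0, -0.8]
opening: 0.451
```

```bash
python3 -c "
from plant import *
from h import *
s=get_state();o=[];print(s['time'],s['eef_pos'],s['contact_force'],s['opening']);go(s,[.5613,-.202,.070],Rdown(1.7,5))
for n,(x,y,w,h) in(('side',(260,90,110,110)),('scene',(80,150,120,110))):
  f=read_camera(n)['frame'][y:y+h,x:x+w,::-1];o.append(cv2.resize(f,(400,400*h//w),interpolation=cv2.INTER_CUBIC)[:366])
cv2.imwrite('pics/b1.png',np.hstack(o))
cv2.imwrite('pics/b1w.png',read_camera('wrist')['frame'][:,:,::-1])"
```

```text
9.5 [ 0.56077436 -0.20166969  0.06874141] [ 0.1409373  -0.04509161 -0.77275892] 0.4513061766222861
turn [-0.0011, 0.0013, 0.001] shift [0.0005, 0.0002, -0.0013] rows>=0.0
```

View pics/b1.png

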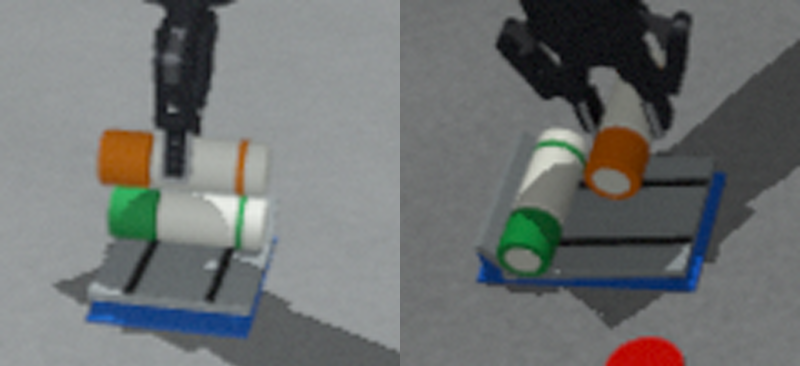

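View pics/b1w.png

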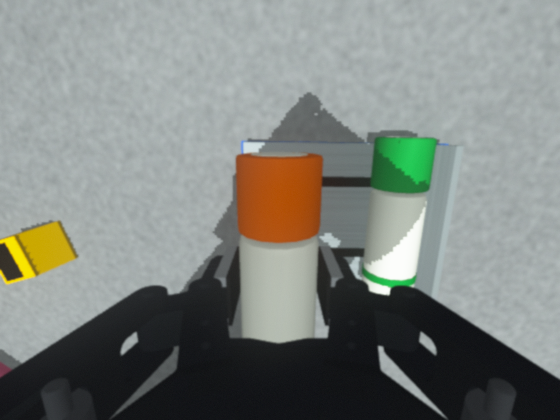

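```bash
python3 -c "
from plant import *
from h import *
np.set_printoptions(precision=4,suppress=True)
s=get_state();c=read_camera('wrist');k=cam(c,s);ks=cam(read_camera('scene'));kd=cam(read_camera('side'))
fr=c['frame'].astype(int)
g=mask(c['frame'],'green')
for r in(150,160,170,180):
  xs=np.where(g[r])[0];print(r,xs.min(),xs.max(),plane(k,(xs.min()+xs.max()+1)/2,r,.034))
print('ring',plane(k,389.5,278,.034))
print('cap rim',plane(k,405,138,.054))
print('corner +x+y',plane(k,242,142,.0237),'cheek',plane(k,461,146,.044))
Rm=R.from_quat(s['tcp_rot'])
ax=s['eef_pos']+Rm.apply([0,0,-.045]);print('orange ctr exp',ax)
# triangulate scene/side of orange: ring, cap face
S=lambda x,y:(80+(x-400)/3.333,150+y/3.333);D=lambda x,y:(260+x/3.636,90+y/3.636)
print('orange ends via known',)
for n,P in(('o+',ax+Rm.apply([.06,0,0])),('o-',ax+Rm.apply([-.06,0,0]))):
  a=proj(ks,P);b=proj(kd,P);print(n,'scene crop',(a-[80,150])*3.333+[400,0],'side crop',(b-[260,90])*3.636)
print('green cap face tri',tri(ray(ks,*S(524,260)),ray(kd,*D(112,213))), 'green -end', tri(ray(ks,*S(563,133)),ray(kd,*D(262,222))))
print('orange + face tri',tri(ray(ks,*S(612,181)),ray(kd,*D(102,158))))
print('bed +x+y',tri(ray(ks,*S(690,275)),ray(kd,*D(93,300))),'-x+y',tri(ray(ks,*S(713,160)),ray(kd,*D(262,316))))
"
```

```text
150 375 433 [ 0.6202 -0.2858  0.034 ]
160 374 432 [ 0.6133 -0.2861  0.034 ]
170 373 430 [ 0.6063 -0.2861  0.034 ]
180 372 429 [ 0.5991 -0.2864  0.034 ]
ring [ 0.5217 -0.2883  0.034 ]
cap rim [ 0.6283 -0.2785  0.054 ]
corner +x+y [ 0.6214 -0.1688  0.0237] cheek [ 0.6244 -0.3178  0.044 ]
orange ctr exp [ 0.5614 -0.2058  0.1144]
orange ends via known
o+ scene crop [607.483  183.0201] side crop [ 98.3432 152.6506]
o- scene crop [643.9908  66.2255] side crop [264.5337 166.1286]
green cap face tri (array([ 0.6271, -0.2817,  0.0316]), [np.float64(0.00036892412293926724), np.float64(0.0003689241229395465)]) green -end (array([ 0.5077, -0.2825,  0.0396]), [np.float64(0.0039733595593278905), np.float64(0.003973359559327651)])
orange + face tri (array([ 0.6177, -0.2019,  0.112 ]), [np.float64(0.0006246798456750469), np.float64(0.0006246798456750098)])
bed +x+y (array([ 0.6164, -0.1638,  0.0151]), [np.float64(0.0013875953247395967), np.float64(0.0013875953247397491)]) -x+y (array([ 0.4936, -0.1744,  0.0112]), [np.float64(0.0017837182622026492), np.float64(0.0017837182622026998)])
```

```bash
python3 -c "
from plant import *
from h import *
np.set_printoptions(precision=1,suppress=True)
ks=cam(read_camera('scene'));kd=cam(read_camera('side'))
a=np.radians(1.6)
for x0,y0 in((.563,-.231),(.567,-.231)):
  w=lambda x,y,z:[x0+x*np.cos(a)-y*np.sin(a),y0+x*np.sin(a)+y*np.cos(a),z]
  for n,p in(('g+',(.06,-.052,.034)),('g-',(-.06,-.052,.034)),('bed++',(.06,.065,.0237)),('bed-+',(-.06,.065,.0237)),('cheek+',(.06,-.083,.044)),('cheek-',(-.06,-.083,.044))):
    P=w(*p);print(n,'scene',(proj(ks,P)-[80,150])*3.333+[400,0],'side',(proj(kd,P)-[260,90])*3.636)
c=cv2.imread('pics/side0.png')[125:190,275:345];d=cv2.imread('pics/scene0.png')[180:245,95:185]
cv2.imwrite('pics/b2.png',np.hstack([cv2.resize(c,(400,371),interpolation=cv2.INTER_CUBIC),cv2.resize(cv2.resize(d,(400,289),interpolation=cv2.INTER_CUBIC),(400,371))]))
"
```

```text
g+ scene [525.1 255.5] side [115.6 210.3]
g- scene [565.  139.8] side [269.5 223.8]
bed++ scene [685.  270.6] side [ 85.6 289.8]
bed-+ scene [715.8 154.2] side [249.4 305.5]
cheek+ scene [480.1 245. ] side [123.1 182.4]
cheek- scene [522.8 129.3] side [275.  195.3]
g+ scene [523.5 259.6] side [110.6 209.8]
g- scene [563.6 143.4] side [264.3 223.3]
bed++ scene [683.7 274.7] side [ 80.2 289.3]
bed-+ scene [714.7 157.9] side [243.8 304.9]
cheek+ scene [478.4 249.1] side [118.1 181.9]
cheek- scene [521.3 132.9] side [269.9 194.8]
```

```bash
python3 - <<'E'
import cv2
f=cv2.imread('pics/b1.png');cv2.imwrite('pics/b1z.png',cv2.resize(f[100:350,60:300],(768,800//1*600//600) if 0 else (576,600),interpolation=cv2.INTER_CUBIC))
E
```

```text
(no output)
```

View pics/b1z.png

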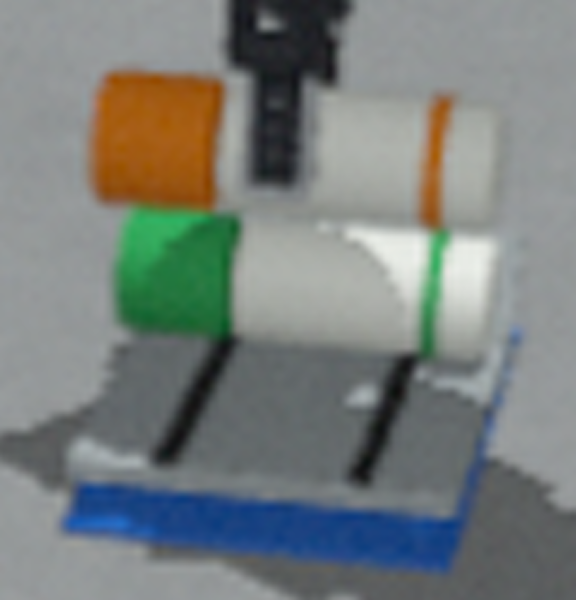

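```bash
python3 -c "
from plant import *
from h import *
s=get_state()
for z in (.02,.001,-.005):go(s,[.569,-.2076,z],Rdown(1.6,5))"
```

```text
turn [-0.0, -0.0003, 0.0022] shift [0.0074, 0.0101, 0.0492] rows>=0.8
turn [-0.0, -0.0003, 0.0022] shift [0.0074, 0.0118, 0.0681] rows>=1.1
turn [-0.0, -0.0003, 0.0022] shift [0.0074, 0.0123, 0.0741] rows>=1.2
```

Emit:
arm_command(
  steps=[
    [[0,0,0],[0.008,0.01,0.02],-1],
    [[0,0,0],[0.008,0.01,0.049],-1],
    [[0,0,0],[0.008,0.0115,0.062],-1],
    [[0,0,0],[0.008,0.012,0.068],-1],
    [[0,0,0],[0.008,0.012,0.07],-1],
    [[0,0,0],[0.008,0.012,0.07],-1],
  ],
)

```text
time: 10.65
eef_pos: [0.5702, -0.208, 0.0]
tcp_rot: [0.999, 0.015, 0.0, -0.043]
contact_force: [-0.1, 0.1, -1.8]
opening: 0.454
```

```bash
cat > pic.py <<'E'
import sys
from plant import *
from h import *
name=sys.argv[1]
s=get_state();o=[];np.set_printoptions(precision=4,suppress=True);print(s['time'],s['eef_pos'],s['contact_force'],s['opening'])
for n,(x,y,w,h) in(('side',(270,115,80,70)),('scene',(85,160,110,96))):
  f=read_camera(n)['frame'][y:y+h,x:x+w,::-1];o.append(cv2.resize(f,(400,350),interpolation=cv2.INTER_CUBIC))
cv2.imwrite(f'pics/{name}.png',np.hstack(o))
E
python3 pic.py b3
```

```text
10.65 [ 0.5702 -0.208   0.    ] [-0.09    0.0798 -1.8163] 0.4535728810717582
```

View pics/b3.png

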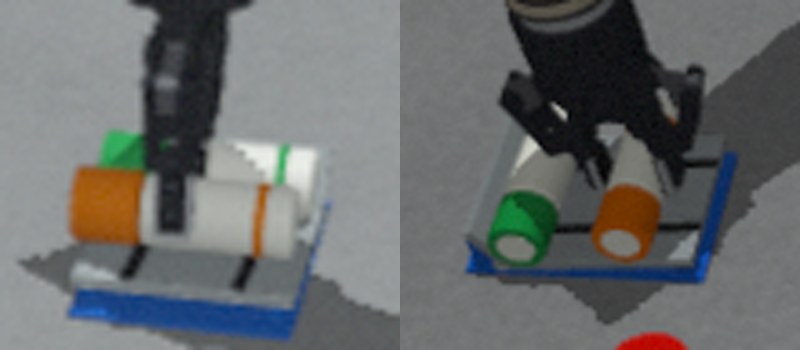

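Emit:
arm_command(
  steps=[
    [[0,0,0],[0,0,0.002],-1],
    [[0,0,0],[0,0,0.003],-1],
    [[0,0,0],[0,0,0.004],-1],
    [[0,0,0],[0,0,0.004],-1],
  ],
)

```text
time: 11.25
eef_pos: [0.5701, -0.2076, -0.0041]
tcp_rot: [0.999, 0.015, 0.0, -0.043]
contact_force: [0.4, -1.0, -1.7]
opening: 0.448
```

Emit:
arm_command(
  steps=[
    [[0,0,0],[0,0,0.001],-1],
    [[0,0,0],[0,0,0.002],-1],
    [[0,0,0],[0,0,0.002],-1],
  ],
)

```text
time: 11.62
eef_pos: [0.5702, -0.2076, -0.0049]
tcp_rot: [0.999, 0.015, 0.0, -0.043]
contact_force: [-2.2, 1.3, 4.8]
opening: 0.447
```

Emit:
arm_command(
  steps=[
    [[0,0,0],[0,0,0],0.0],
    [[0,0,0],[0,0,0],0.2],
    [[0,0,0],[0,0,0],0.2],
    [[0,0,0],[0,0,-0.01],0.2],
    [[0,0,0],[0,0,-0.035],0.2],
    [[0,0,0],[0,0,-0.07],0.3],
    [[0,0,0],[0,0,-0.11],1],
    [[0,0,0],[0,0,-0.14],1],
    [[0,0,0],[0,0,-0.14],1],
  ],
)

```text
time: 12.75
eef_pos: [0.5725, -0.2212, 0.1388]
tcp_rot: [0.999, 0.015, 0.003, -0.041]
contact_force: [-0.4, 0.3, 0.0]
opening: 0.998
```

```bash
python3 pic.py b4
```

```text
12.75 [ 0.5725 -0.2212  0.1388] [-0.3826  0.3288  0.0041] 0.9978215884902474
```

View pics/b4.png

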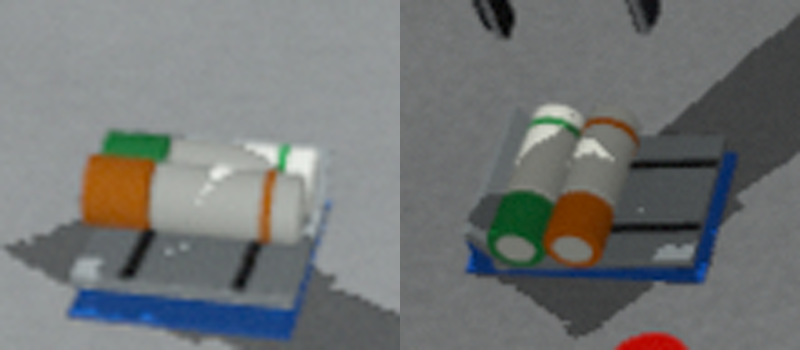

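The orange tube has rolled down and touches the green one with the ends about level (scene crop: caps at (517,228) and (580,230)). Next I measure both from the wrist camera, then go for the chock.

```bash
python3 -c "
from plant import *
from h import *
np.set_printoptions(precision=4,suppress=True)
s=get_state();c=read_camera('wrist');k=cam(c,s);cv2.imwrite('pics/b5.png',c['frame'][:,:,::-1])
for col,z,zt in(('green',.034,.054),('orange',.037,.057)):
  m=mask(c['frame'],col);print(col,blobs(m,60))
  b=max(blobs(m,60),key=lambda t:t[1])
  y0,h=b[2][1],b[2][3]
  for r in(y0+8,y0+h-12):
    xs=np.where(m[r,b[2][0]:b[2][0]+b[2][2]])[0]+b[2][0];print(r,xs.min(),xs.max(),plane(k,(xs.min()+xs.max()+1)/2,r,z))
  print('rim',plane(k,b[0][0],y0+.5,zt))
go(s,[.513,.043,.14],Rdown(17))
"
```

```text
green [([360.7, 166.1], 1393, [341, 147, 41, 40]), ([353.9, 255.7], 116, [337, 253, 34, 6])]
155 342 379 [ 0.6206 -0.2867  0.034 ]
175 343 377 [ 0.6022 -0.2881  0.034 ]
rim [ 0.6281 -0.2819  0.054 ]
orange [([316.4, 164.0], 1501, [296, 145, 42, 40])]
153 298 336 [ 0.6212 -0.2465  0.037 ]
173 297 335 [ 0.6027 -0.2468  0.037 ]
rim [ 0.6286 -0.2442  0.057 ]
turn [-0.086, -0.0128, -0.2662] shift [-0.0492, -0.2637, 0.0172] rows>=4.3
```

View pics/b5.png

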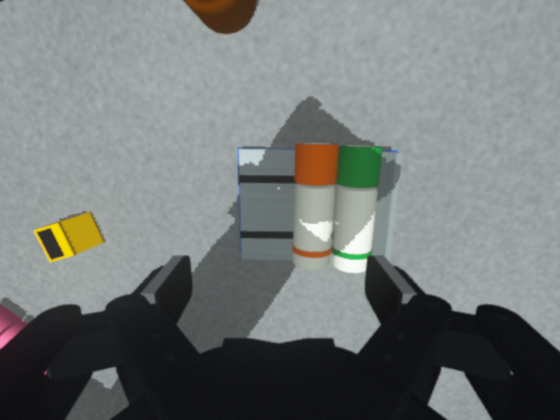

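```bash
python3 -c "
from plant import *
from h import *
s=get_state()
go(s,[.513,.043,.11],Rdown(108))
"
```

```text
turn [-0.0616, -0.0812, -1.8533] shift [-0.0486, -0.2607, 0.0463] rows>=9.9
```

Emit:
arm_command(
  steps=[
    [[-0.06,-0.08,-1.853],[-0.049,-0.261,0.0],1],
    [[-0.062,-0.081,-1.853],[-0.049,-0.261,0.0],1],
    [[-0.062,-0.081,-1.853],[-0.049,-0.261,0.0],1],
    [[-0.062,-0.081,-1.853],[-0.049,-0.261,0.0],1],
    [[-0.062,-0.081,-1.853],[-0.049,-0.261,0.0],1],
    [[-0.062,-0.081,-1.853],[-0.049,-0.261,0.02],1],
    [[-0.062,-0.081,-1.853],[-0.049,-0.261,0.046],1],
    [[-0.062,-0.081,-1.853],[-0.049,-0.261,0.046],1],
    [[-0.062,-0.081,-1.853],[-0.049,-0.261,0.046],1],
    [[-0.062,-0.081,-1.853],[-0.049,-0.261,0.046],1],
    [[-0.062,-0.081,-1.853],[-0.049,-0.261,0.046],1],
    [[-0.062,-0.081,-1.853],[-0.049,-0.261,0.046],1],
  ],
)

```text
time: 14.4
eef_pos: [0.5119, 0.0434, 0.1093]
tcp_rot: [0.589, 0.808, -0.0, -0.001]
contact_force: [0.1, 0.1, -0.0]
opening: 1.002
```

```bash
python3 -c "
from plant import *
from h import *
s=get_state();c=read_camera('wrist');print(s['eef_pos'],s['tcp_rot'])
cv2.imwrite('pics/c1.png',c['frame'][:,:,::-1]);cv2.imwrite('pics/c1z.png',cv2.resize(c['frame'][130:310,170:400,::-1],(690,540),interpolation=cv2.INTER_CUBIC))
"
```

```text
[0.51185792 0.04337638 0.10934047] [ 5.88843385e-01  8.08246688e-01 -4.09481111e-04 -7.69530888e-04]
```

View pics/c1z.png

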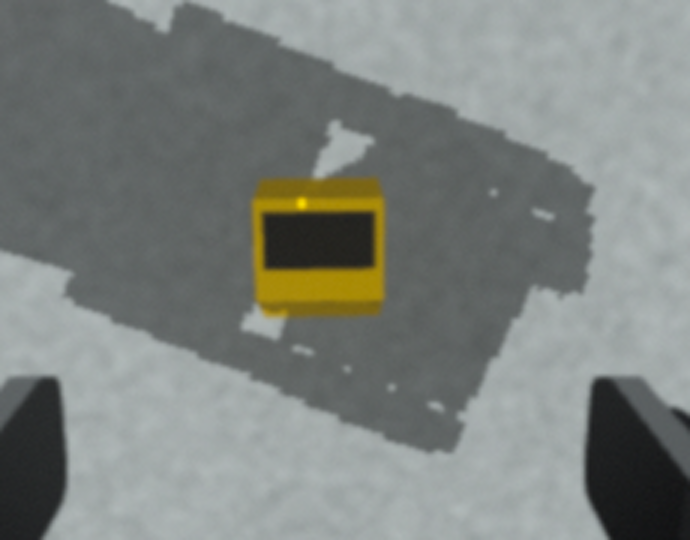

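```bash
python3 -c "
from plant import *
from h import *
np.set_printoptions(precision=4,suppress=True)
s=get_state();k=cam(read_camera('wrist'),s)
T=np.array([plane(k,170+x/3,130+y/3,.034) for x,y in((252,198),(384,196),(384,302),(257,303))])
B=np.array([plane(k,170+x/3,130+y/3,0) for x,y in((262,316),(380,314),(260,180),(380,180))])
print(T,B)
x=(T[0]+T[1]-T[2]-T[3])/2;w=(T[1]-T[0]+T[2]-T[3])/2
print(np.linalg.norm(x),np.linalg.norm(w),np.degrees(np.arctan2(x[1],x[0])),np.degrees(np.arctan2(w[1],w[0])),T.mean(0))
Rm=R.from_quat(s['tcp_rot']);print('top ctr in tool',Rm.inv().apply(T.mean(0)-s['eef_pos']),'toe',Rm.inv().apply(B-s['eef_pos']))
"
```

```text
[[0.4894 0.0479 0.034 ]
 [0.5267 0.0606 0.034 ]
 [0.5375 0.029  0.034 ]
 [0.5003 0.0167 0.034 ]] [[0.5044 0.0007 0.    ]
 [0.5435 0.0141 0.    ]
 [0.4897 0.0469 0.    ]
 [0.5281 0.0593 0.    ]]
0.03319120548041788 0.03925752916132017 109.13709600702681 18.585582075044442 [0.5135 0.0385 0.034 ]
top ctr in tool [-0.005  -0.0001  0.0756] toe [[-0.0382 -0.0204  0.1097]
 [-0.0375  0.021   0.1096]
 [ 0.0102 -0.0202  0.1097]
 [ 0.0102  0.0202  0.1096]]
```

Emit:
arm_command(
  steps=[
    [[0,0,-0.015],[-0.008,0,0.05],1],
    [[0,0,-0.015],[-0.008,0,0.1],1],
    [[0,0,-0.015],[-0.008,0,0.125],1],
    [[0,0,-0.015],[-0.008,0,0.132],1],
    [[0,0,-0.015],[-0.008,0,0.132],1],
    [[0,0,-0.015],[-0.008,0,0.132],-1],
    [[0,0,-0.015],[-0.008,0,0.132],-1],
    [[0,0,-0.015],[-0.008,0,0.132],-1],
    [[0,0,-0.015],[-0.008,0,0.132],-1],
    [[0,0,-0.015],[-0.008,0,0.132],-1],
  ],
  force=40,
)

```text
time: 15.75
eef_pos: [0.5156, 0.0356, -0.0209]
tcp_rot: [0.582, 0.813, 0.0, 0.0]
contact_force: [-1.3, 0.4, 6.0]
opening: 0.459
```

Emit:
arm_command(
  steps=[
    [[0,0,0],[0,0,-0.03],-1],
    [[0,0,0],[0,0,-0.08],-1],
    [[0,0,0],[0,0,-0.13],-1],
    [[0,0,0],[0,0,-0.13],-1],
  ],
)

```text
time: 16.25
eef_pos: [0.5188, 0.0353, 0.1137]
tcp_rot: [0.582, 0.813, 0.003, 0.005]
contact_force: [0.3, -0.1, -2.3]
opening: 0.459
```

```bash
python3 -c "
from plant import *
from h import *
s=get_state();c=read_camera('wrist');print(s['eef_pos'],s['tcp_rot'],s['contact_force'])
d=read_camera('side')['frame'][110:230,230:390,::-1]
cv2.imwrite('pics/c2.png',np.hstack([cv2.resize(c['frame'][130:330,170:390,::-1],(400,364)),cv2.resize(d,(400,300),interpolation=cv2.INTER_CUBIC) if 0 else cv2.resize(d,(400,364),interpolation=cv2.INTER_CUBIC)]))
"
```

```text
[0.51879958 0.03525373 0.11366423] [0.58237898 0.81289953 0.00255957 0.00474658] [ 0.28545057 -0.08833051 -2.25260645]
```

View pics/c2.png

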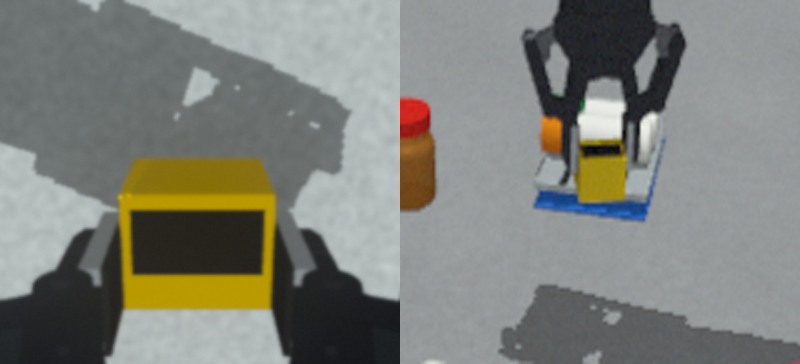

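```bash
python3 -c "
from plant import *
from h import *
s=get_state();go(s,[.567,-.193,.05],Rdown(91.5,0,5))"
```

```text
turn [-0.013, 0.0867, 0.301] shift [-0.2333, -0.0242, 0.0584] rows>=3.9
```

Emit:
arm_command(
  steps=[
    [[-0.013,0.087,0.301],[-0.233,-0.024,0.0],-1],
    [[-0.013,0.087,0.301],[-0.233,-0.024,0.0],-1],
    [[-0.013,0.087,0.301],[-0.233,-0.024,0.02],-1],
    [[-0.013,0.087,0.301],[-0.233,-0.024,0.058],-1],
    [[-0.013,0.087,0.301],[-0.233,-0.024,0.058],-1],
    [[-0.013,0.087,0.301],[-0.233,-0.024,0.058],-1],
    [[-0.013,0.087,0.301],[-0.233,-0.024,0.058],-1],
  ],
)

```text
time: 17.23
eef_pos: [0.5672, -0.1915, 0.0509]
tcp_rot: [0.697, 0.716, 0.031, -0.031]
contact_force: [0.4, 0.4, -0.8]
opening: 0.46
```

```bash
python3 pic.py c3; python3 -c "
from plant import *
from h import *
s=get_state();
for y,z in((-.194,.012),(-.195,.003),(-.195,0)):go(s,[.567,y,z],Rdown(91.5,0,5))
c=read_camera('wrist');cv2.imwrite('pics/c3w.png',c['frame'][:,:,::-1])"
```

```text
17.225 [ 0.5672 -0.1915  0.0509] [ 0.4382  0.3879 -0.79  ] 0.46009242696510205
turn [0.0017, 0.0007, 0.0018] shift [-0.0057, -0.0008, 0.0394] rows>=0.6
turn [0.0017, 0.0007, 0.0018] shift [-0.0074, -0.0009, 0.0483] rows>=0.8
turn [0.0017, 0.0007, 0.0018] shift [-0.0077, -0.0009, 0.0513] rows>=0.8
```

View pics/c3.png

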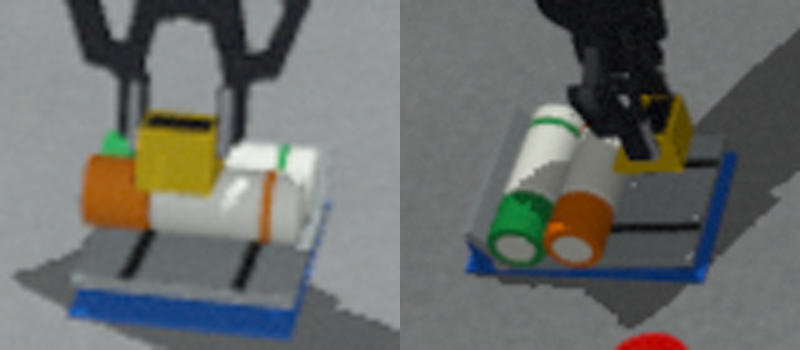

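View pics/c3w.png

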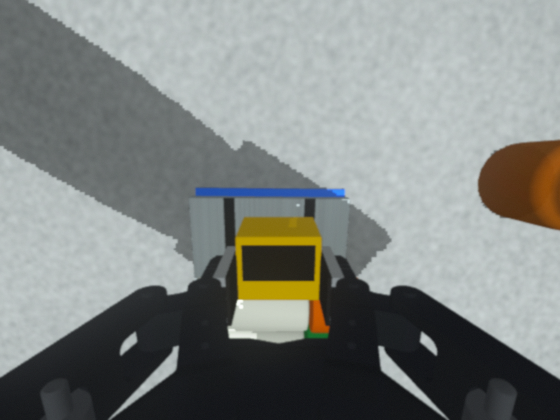

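Emit:
arm_command(
  steps=[
    [[0.002,0,0],[-0.003,0,0.02],-1],
    [[0.002,0,0],[-0.005,0,0.039],-1],
    [[0.002,0,0],[-0.006,0,0.046],-1],
    [[0.002,0,0],[-0.006,0,0.048],-1],
    [[0.002,0,0],[-0.006,0,0.048],-1],
  ],
)

```text
time: 18.0
eef_pos: [0.5681, -0.1939, 0.0035]
tcp_rot: [0.697, 0.716, 0.03, -0.031]
contact_force: [-0.5, -0.2, -1.9]
opening: 0.459
```

```bash
python3 pic.py c4
```

```text
18.0 [ 0.5681 -0.1939  0.0035] [-0.4904 -0.2052 -1.8902] 0.4586145383826683
```

View pics/c4.png

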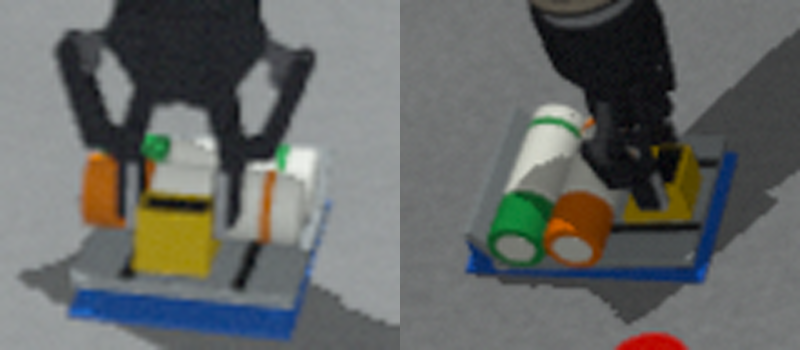

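Emit:
arm_command(
  steps=[
    [[0,0,0],[0,-0.004,0.0],-1],
    [[0,0,0],[0,-0.004,0.001],-1],
    [[0,0,0],[0,-0.004,0.002],-1],
    [[0,0,0],[0,-0.004,0.002],-1],
  ],
)

```text
time: 18.6
eef_pos: [0.5643, -0.1939, 0.002]
tcp_rot: [0.697, 0.716, 0.03, -0.031]
contact_force: [0.2, -0.8, -1.2]
opening: 0.456
```

Emit:
arm_command(
  steps=[
    [[0,0,0],[0,0,0.001],-1],
    [[0,0,0],[0,0,0.002],-1],
    [[0,0,0],[0,0,0.002],-1],
  ],
)

```text
time: 18.98
eef_pos: [0.5644, -0.1939, 0.0005]
tcp_rot: [0.696, 0.716, 0.03, -0.031]
contact_force: [-2.2, 0.1, 2.6]
opening: 0.46
```

Emit:
arm_command(
  steps=[
    [[0,0,0],[-0.002,0,-0.0005],-1],
    [[0,0,0],[-0.004,0,-0.0005],-1],
    [[0,0,0],[-0.005,0,-0.0005],-1],
    [[0,0,0],[-0.005,0,-0.0005],-1],
  ],
)

```text
time: 19.48
eef_pos: [0.5645, -0.1989, 0.0004]
tcp_rot: [0.697, 0.716, 0.03, -0.031]
contact_force: [0.1, -0.0, -0.6]
opening: 0.459
```

Emit:
arm_command(
  steps=[
    [[0,0,0],[-0.001,0,0],-1],
    [[0,0,0],[-0.002,0,0],-1],
    [[0,0,0],[-0.003,0,0],-1],
    [[0,0,0],[-0.003,0,0],-1],
  ],
)

```text
time: 19.98
eef_pos: [0.5644, -0.2011, -0.0]
tcp_rot: [0.697, 0.716, 0.031, -0.031]
contact_force: [-0.5, 3.2, -1.6]
opening: 0.455
```

```bash
python3 pic.py c5
```

```text
19.975 [ 0.5644 -0.2011 -0.    ] [-0.4536  3.183  -1.5682] 0.45464949743469024
```

View pics/c5.png

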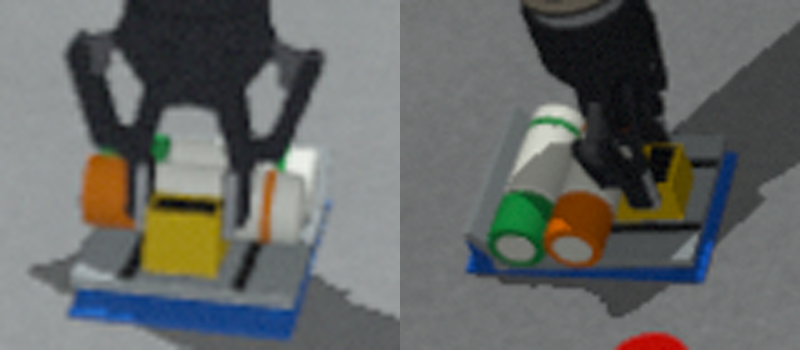

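Emit:
arm_command(
  steps=[
    [[0,0,0],[-0.0005,0,0.0005],-1],
    [[0,0,0],[-0.001,0,0.001],-1],
    [[0,0,0],[-0.001,0,0.001],-1],
  ],
)

```text
time: 20.45
eef_pos: [0.5645, -0.2013, -0.0]
tcp_rot: [0.697, 0.716, 0.031, -0.032]
contact_force: [-2.1, 6.6, 4.8]
opening: 0.461
```

Emit:
arm_command(
  steps=[
    [[0,0,0],[0,0,0],0.0],
    [[0,0,0],[0,0,0],0.3],
    [[0,0,0],[0,0,0],0.5],
    [[0,0,0],[0,0,-0.02],0.5],
    [[0,0,0],[0,0,-0.06],0.6],
    [[0,0,0],[0,0,-0.11],1],
    [[0,0,0],[0,0,-0.14],1],
    [[0,0,0],[0,0,-0.14],1],
  ],
)

```text
time: 21.45
eef_pos: [0.5672, -0.2156, 0.1446]
tcp_rot: [0.697, 0.716, 0.032, -0.028]
contact_force: [0.3, 0.1, -0.7]
opening: 1.001
```

```bash
python3 pic.py c6;python3 -c "
from plant import *
from h import *
np.set_printoptions(precision=4,suppress=True)
s=get_state()
c=read_camera('wrist');k=cam(c,s);cv2.imwrite('pics/c6w.png',c['frame'][:,:,::-1])
go(s,[.621,.232,.115],Rdown(101.5))"
```

```text
21.45 [ 0.5672 -0.2156  0.1446] [ 0.34    0.1251 -0.7133] 1.0011149504701502
turn [0.0074, -0.0886, -0.173] shift [0.4401, 0.0686, 0.0639] rows>=7.2
```

View pics/c6.png

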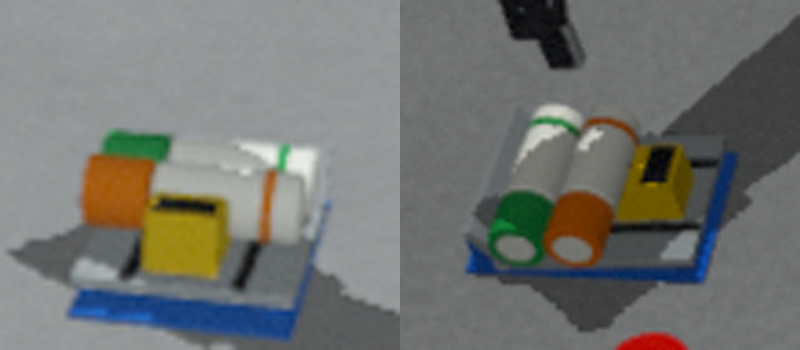

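View pics/c6w.png

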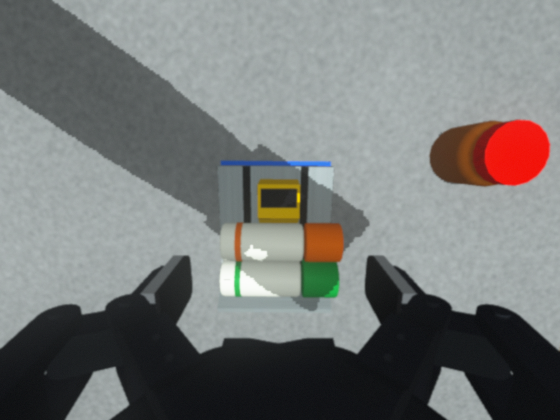

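Emit:
arm_command(
  steps=[
    [[0.007,-0.089,-0.173],[0.44,0.069,0.0],1],
    [[0.007,-0.089,-0.173],[0.44,0.069,0.02],1],
    [[0.007,-0.089,-0.173],[0.44,0.069,0.02],1],
    [[0.007,-0.089,-0.173],[0.44,0.069,0.02],1],
    [[0.007,-0.089,-0.173],[0.44,0.069,0.04],1],
    [[0.007,-0.089,-0.173],[0.44,0.069,0.064],1],
    [[0.007,-0.089,-0.173],[0.44,0.069,0.064],1],
    [[0.007,-0.089,-0.173],[0.44,0.069,0.064],1],
    [[0.007,-0.089,-0.173],[0.44,0.069,0.064],1],
    [[0.007,-0.089,-0.173],[0.44,0.069,0.064],1],
  ],
)

```text
time: 22.85
eef_pos: [0.6207, 0.2308, 0.1139]
tcp_rot: [0.633, 0.774, -0.001, -0.001]
contact_force: [0.4, 0.2, -0.2]
opening: 1.0
```

```bash
python3 -c "
from plant import *
from h import *
np.set_printoptions(precision=4,suppress=True)
s=get_state();c=read_camera('wrist');k=cam(c,s);print(s['eef_pos'],s['tcp_rot'])
cv2.imwrite('pics/d1.png',c['frame'][:,:,::-1])
cv2.imwrite('pics/d1z.png',cv2.resize(c['frame'][110:310,170:390,::-1],(660,600),interpolation=cv2.INTER_CUBIC))
"
```

```text
[0.6207 0.2308 0.1139] [ 0.6332  0.774  -0.0005 -0.0009]
```

View pics/d1z.png

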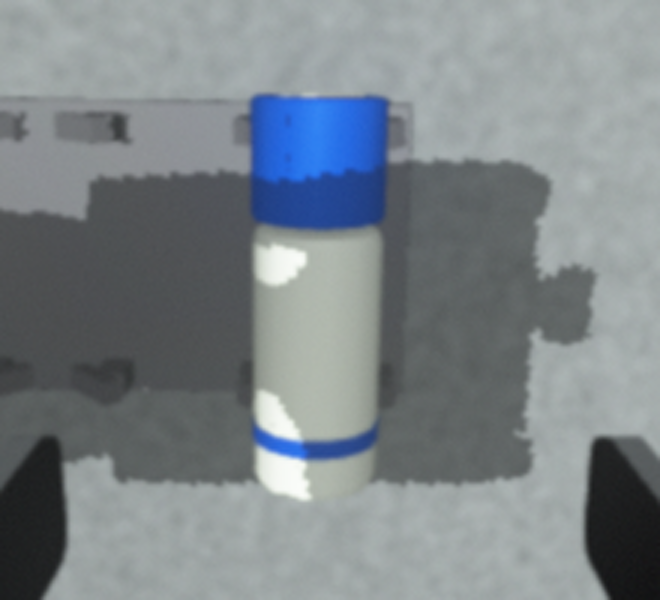

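```bash
python3 -c "
from plant import *
from h import *
np.set_printoptions(precision=4,suppress=True)
s=get_state();k=cam(read_camera('wrist'),s);Rm=R.from_quat(s['tcp_rot'])
for u,v,z in((276.3,142.3,.056),(275.3,276,.056),(276.3,163,.036),(275.3,256,.036)):
  print(v,z,Rm.inv().apply(plane(k,u,v,z)-s['eef_pos']))"
```

```text
142.3 0.056 [ 0.0587 -0.      0.0584]
276 0.056 [-0.0584 -0.001   0.0583]
163 0.036 [ 0.0404 -0.0001  0.0784]
256 0.036 [-0.0477 -0.0012  0.0783]
```

Emit:
arm_command(
  steps=[
    [[0,0,-0.006],[0,-0.001,0.05],1],
    [[0,0,-0.006],[0,-0.001,0.1],1],
    [[0,0,-0.006],[0,-0.001,0.117],1],
    [[0,0,-0.006],[0,-0.001,0.12],1],
    [[0,0,-0.006],[0,-0.001,0.12],1],
    [[0,0,-0.006],[0,-0.001,0.12],-1],
    [[0,0,-0.006],[0,-0.001,0.12],-1],
    [[0,0,-0.006],[0,-0.001,0.12],-1],
    [[0,0,-0.006],[0,-0.001,0.12],-1],
    [[0,0,-0.006],[0,-0.001,0.12],-1],
  ],
  force=40,
)

```text
time: 24.2
eef_pos: [0.6179, 0.2303, -0.0042]
tcp_rot: [0.631, 0.776, -0.002, -0.003]
contact_force: [-7.4, -1.8, 7.8]
opening: 0.455
```

Emit:
arm_command(
  steps=[
    [[0,0,0],[0,0,-0.03],-1],
    [[0,0,0],[0,0,-0.08],-1],
    [[0,0,0],[0,0,-0.13],-1],
    [[0,0,0],[0,0,-0.14],-1],
    [[0,0,0],[0,0,-0.14],-1],
  ],
)

```text
time: 24.82
eef_pos: [0.6188, 0.2304, 0.136]
tcp_rot: [0.631, 0.776, -0.002, -0.002]
contact_force: [-0.2, 0.1, -1.2]
opening: 0.446
```

```bash
python3 -c "
from plant import *
from h import *
np.set_printoptions(precision=4,suppress=True)
s=get_state();c=read_camera('wrist');print(s['eef_pos'],s['contact_force'],s['opening'])
d=read_camera('side')['frame'][120:260,190:350,::-1]
cv2.imwrite('pics/d2.png',np.hstack([cv2.resize(c['frame'][130:330,170:390,::-1],(400,364)),cv2.resize(d,(400,364),interpolation=cv2.INTER_CUBIC)]))
go(s,[.5675,-.262,.10],Rdown(1.4,5))
"
```

```text
[0.6188 0.2304 0.136 ] [-0.2316  0.0623 -1.2498] 0.4463717036455751
turn [0.0583, 0.0812, 1.7493] shift [-0.4718, -0.15, 0.0364] rows>=9.4
```

View pics/d2.png

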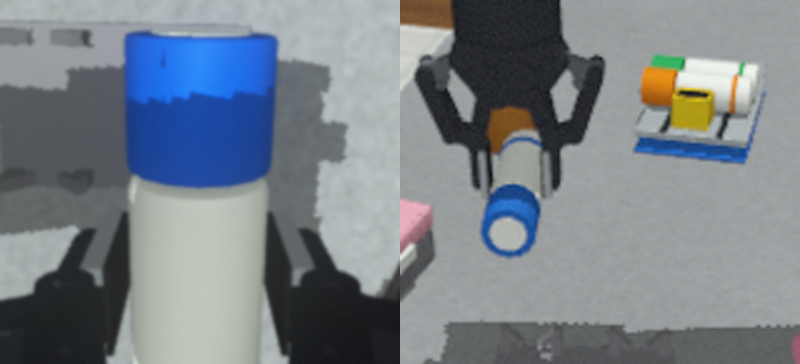

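Emit:
arm_command(
  steps=[
    [[0.058,0.081,1.749],[-0.475,-0.149,0.0],-1],
    [[0.058,0.081,1.749],[-0.475,-0.149,0.0],-1],
    [[0.058,0.081,1.749],[-0.475,-0.149,0.0],-1],
    [[0.058,0.081,1.749],[-0.475,-0.149,0.0],-1],
    [[0.058,0.081,1.749],[-0.475,-0.149,0.0],-1],
    [[0.058,0.081,1.749],[-0.475,-0.149,0.0],-1],
    [[0.058,0.081,1.749],[-0.475,-0.149,0.0],-1],
    [[0.058,0.081,1.749],[-0.475,-0.149,0.02],-1],
    [[0.058,0.081,1.749],[-0.475,-0.149,0.036],-1],
    [[0.058,0.081,1.749],[-0.475,-0.149,0.036],-1],
    [[0.058,0.081,1.749],[-0.475,-0.149,0.036],-1],
    [[0.058,0.081,1.749],[-0.475,-0.149,0.036],-1],
  ],
)

```text
time: 26.42
eef_pos: [0.5669, -0.2648, 0.097]
tcp_rot: [0.999, 0.013, -0.004, -0.044]
contact_force: [0.1, 0.5, -0.8]
opening: 0.451
```

```bash
sed -i 's/(270,115,80,70)/(270,100,80,70)/' pic.py; python3 pic.py d3; python3 -c "
from plant import *
from h import *
s=get_state();c=read_camera('wrist');cv2.imwrite('pics/d3w.png',c['frame'][:,:,::-1])
for z in (.045,.034,.030):go(s,[.5685,-.266,z],Rdown(1.4,5))"
```

```text
26.425 [ 0.5669 -0.2648  0.097 ] [ 0.0651  0.5207 -0.7971] 0.4509878613780338
turn [0.001, 0.0055, 0.0008] shift [0.0015, 0.0056, 0.0526] rows>=0.8
turn [0.001, 0.0055, 0.0008] shift [0.0015, 0.0065, 0.0636] rows>=1.0
turn [0.001, 0.0055, 0.0008] shift [0.0015, 0.0069, 0.0676] rows>=1.1
```

View pics/d3.png

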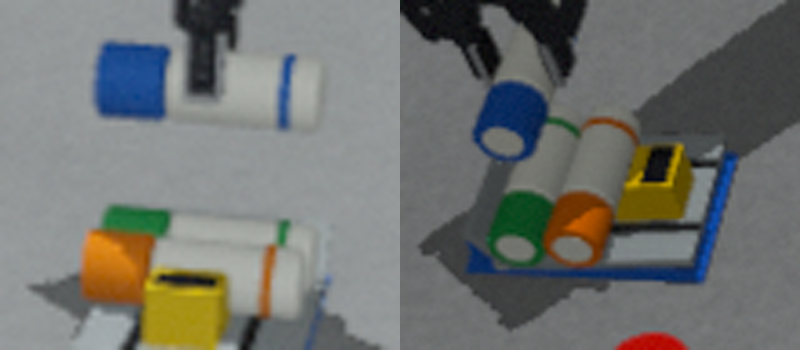

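View pics/d3w.png

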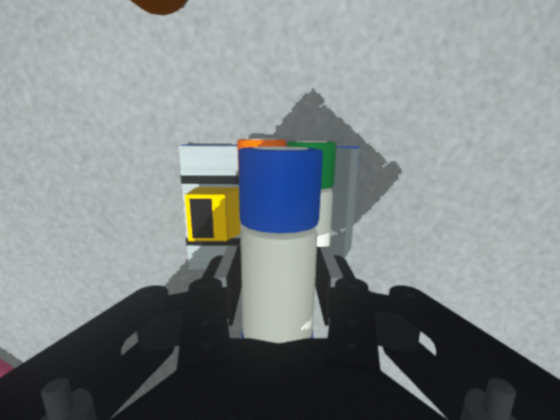

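Emit:
arm_command(
  steps=[
    [[0.001,0.005,0],[0.002,0.005,0.03],-1],
    [[0.001,0.005,0],[0.002,0.006,0.053],-1],
    [[0.001,0.005,0],[0.002,0.0065,0.06],-1],
    [[0.001,0.005,0],[0.002,0.0065,0.0625],-1],
    [[0.001,0.005,0],[0.002,0.0065,0.0625],-1],
  ],
)

```text
time: 27.2
eef_pos: [0.5698, -0.2665, 0.0364]
tcp_rot: [0.999, 0.013, 0.0, -0.043]
contact_force: [-0.6, -1.0, -1.6]
opening: 0.447
```

```bash
python3 pic.py d4
```

```text
27.2 [ 0.5698 -0.2665  0.0364] [-0.632  -0.9504 -1.6217] 0.4472892234060159
```

View pics/d4.png

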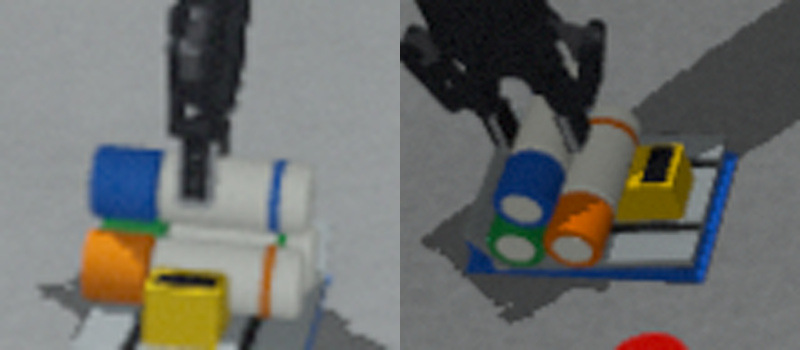

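```bash
python3 -c "
from plant import *
from h import *
np.set_printoptions(precision=1,suppress=True)
ks=cam(read_camera('scene'))
for P in([.628,-.2872,.034],[.628,-.2466,.037],[.629,-.270,.0764],[.629,-.270,.070]):print(((proj(ks,P)-[85,160])*[400/110,350/96]+[400,0]))"
```

```text
[508.2 246.6]
[566.3 247.1]
[518.  206.6]
[520.3 213.2]
```

Emit:
arm_command(
  steps=[
    [[0,0,0],[0,0,0.002],-1],
    [[0,0,0],[0,0,0.003],-1],
    [[0,0,0],[0,0,0.004],-1],
    [[0,0,0],[0,0,0.004],-1],
  ],
)

```text
time: 27.85
eef_pos: [0.5696, -0.2661, 0.0323]
tcp_rot: [0.999, 0.013, 0.0, -0.043]
contact_force: [0.2, -0.0, -1.0]
opening: 0.449
```

Emit:
arm_command(
  steps=[
    [[0,0,0],[0,0,0.001],-1],
    [[0,0,0],[0,0,0.002],-1],
    [[0,0,0],[0,0,0.002],-1],
  ],
)

```text
time: 28.22
eef_pos: [0.5696, -0.2659, 0.0303]
tcp_rot: [0.999, 0.013, 0.0, -0.043]
contact_force: [-0.5, 0.7, -1.3]
opening: 0.448
```

Emit:
arm_command(
  steps=[
    [[0,0,0],[0,0,0.001],-1],
    [[0,0,0],[0,0,0.001],-1],
  ],
)

```text
time: 28.48
eef_pos: [0.5697, -0.2659, 0.0301]
tcp_rot: [0.999, 0.013, -0.0, -0.043]
contact_force: [-1.9, 2.9, 3.4]
opening: 0.446
```

Emit:
arm_command(
  steps=[
    [[0,0,0],[0,-0.001,0.0005],-1],
    [[0,0,0],[0,-0.001,0.0008],-1],
    [[0,0,0],[0,-0.001,0.0008],-1],
  ],
)

```text
time: 28.85
eef_pos: [0.57, -0.2654, 0.03]
tcp_rot: [0.999, 0.013, 0.0, -0.042]
contact_force: [-1.8, -2.0, 4.5]
opening: 0.446
```

```bash
python3 pic.py d5
```

```text
28.85 [ 0.57   -0.2654  0.03  ] [-1.7669 -1.976   4.469 ] 0.44584666376899684
```

View pics/d5.png

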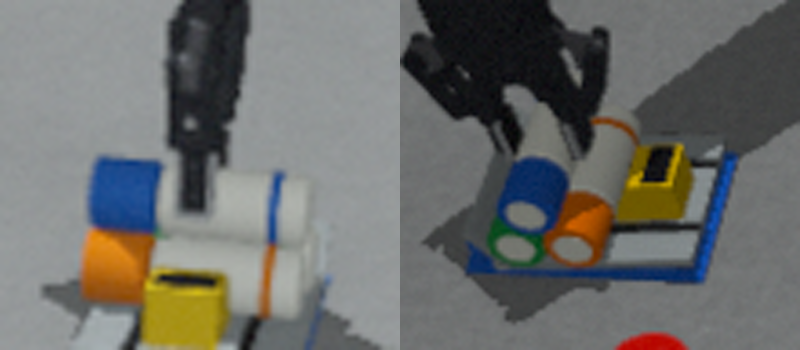

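Seated in the valley, blue face (526,213) between the other two. Now a gentle release and a straight lift.

Emit:
arm_command(
  steps=[
    [[0,0,0],[0,0.0005,0],-0.05],
    [[0,0,0],[0,0.0005,0],0.0],
    [[0,0,0],[0,0.0005,0],0.1],
    [[0,0,0],[0,0.0005,0],0.2],
    [[0,0,0],[0,0.0005,0],0.2],
    [[0,0,0],[0,0,-0.01],0.2],
    [[0,0,0],[0,0,-0.03],0.2],
    [[0,0,0],[0,0,-0.06],0.3],
    [[0,0,0],[0,0,-0.11],0.5],
    [[0,0,0],[0,0,-0.15],1],
    [[0,0,0],[0,0,-0.16],1],
    [[0,0,0],[0,0,-0.16],1],
  ],
)

```text
time: 30.45
eef_pos: [0.5703, -0.2793, 0.1905]
tcp_rot: [0.999, 0.013, 0.001, -0.042]
contact_force: [-0.5, 0.1, -1.3]
opening: 1.004
```

```bash
python3 pic.py d6;python3 -c "
from plant import *
from h import *
c=read_camera('wrist');cv2.imwrite('pics/d6w.png',c['frame'][:,:,::-1])
cv2.imwrite('pics/d6s.png',read_camera('scene')['frame'][:,:,::-1])"
```

```text
30.45 [ 0.5703 -0.2793  0.1905] [-0.5106  0.1427 -1.3272] 1.0040442478408917
```

View pics/d6.png

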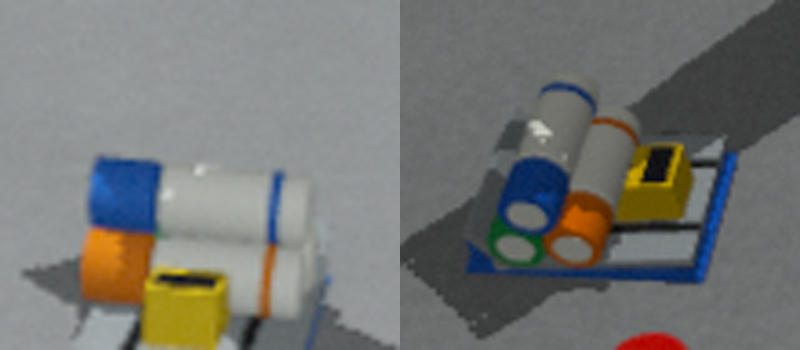

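View pics/d6w.png

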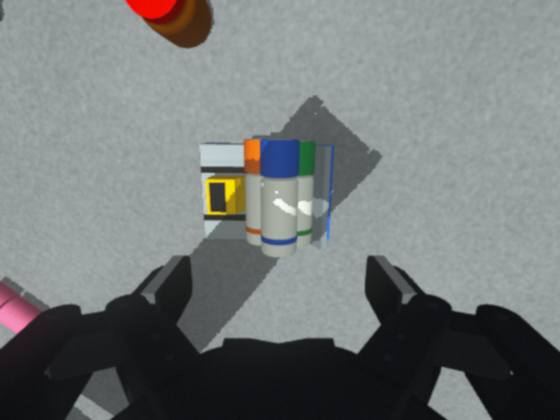

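View pics/d6s.png

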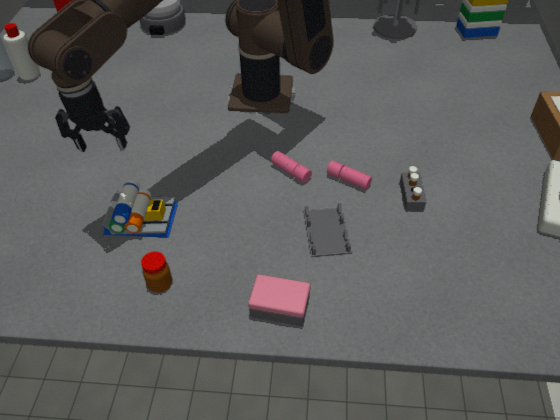

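The stack is in place: blue lies on top at (279,197) in the wrist view, and the chock is against orange at (222,197). The bystanders are at their original pixels. I hold for a second, check that it is stable, then hand in.

Emit:
arm_command(
  steps=[
    [[0,0,0],[0,0,-0.02],1],
    [[0,0,0],[0,0,-0.02],1],
    [[0,0,0],[0,0,-0.02],1],
    [[0,0,0],[0,0,-0.02],1],
    [[0,0,0],[0,0,-0.02],1],
    [[0,0,0],[0,0,-0.02],1],
    [[0,0,0],[0,0,-0.02],1],
    [[0,0,0],[0,0,-0.02],1],
  ],
)

```text
time: 31.65
eef_pos: [0.5691, -0.2799, 0.2068]
tcp_rot: [0.999, 0.013, -0.001, -0.044]
contact_force: [0.2, 0.6, 0.0]
opening: 0.999
```

```bash
python3 -c "
from plant import *
from h import *
a=cv2.imread('pics/d6s.png')[180:245,95:185].astype(int);b=read_camera('scene')['frame'][180:245,95:185,::-1].astype(int)
print('changed px',(abs(a-b).max(2)>60).sum())
o=cv2.imread('pics/scene0.png').astype(int);n=read_camera('scene')['frame'][:,:,::-1].astype(int)
for nm,(x,y,w,h) in dict(jar=(138,248,40,50),box=(245,272,70,55),vials=(395,160,40,55)).items():print(nm,(abs(o-n)[y:y+h,x:x+w].max(2)>60).sum())
print(get_state()['time'],get_state()['dq'].round(3));print(sign_off())"
```

```text
changed px 2
jar 0
box 0
vials 0
31.75 [-0.001  0.001 -0.001 -0.     0.    -0.002]
the job is handed in; nothing more can be done
None
```

The job is done and handed in at about 32 s of the 67 s allowed; no verdict was reported.

- **Orange tube:** I laid it on the bed and released it in contact. It rolled down against the green tube, with ends level to about 1 mm.
- **Chock:** I set it on the bed and pushed it in until it touched the middle of the orange tube. Contact showed as 3 to 7 N.
- **Blue tube:** I lowered it into the valley until it touched (about 4.5 N), released it and lifted straight off.

**Last checks:** the stack had not moved about a second after release (2 changed pixels). The jar, tip box and vial rack looked unchanged in the scene camera (0 changed pixels). The gripper was open, about 0.15 m above the stack, with no contact force.

**What disagreed:**
- **Finger length:** the real fingertips end about 32 mm behind the reported TCP. Because of this, my first grasp closed on air just above the orange tube without touching it. I measured the offset with two cameras and allowed for it from then on.
- **Camera agreement:** the cameras differed by up to about 8 mm on the cradle's position. I placed the tubes relative to the green tube, and all three may sit about 6 mm off the cradle's centre along x.

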